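Lever a tight bush out of its housing

ROBOT

A 6-joint arm with a two-finger parallel gripper is mounted at the origin on the work surface. World frame = base frame: x ahead of the robot, y to its left, z up, the work surface at z = 0. Lengths are in m, angles in rad, forces in N, time in s.
With the tool pointing down it reaches from about 0.375 to 0.975 m from the base axis. Payload 3.8 kg.
Tool frame: the origin (TCP) lies midway between the tips of the shut fingers; the grasp point (between the pads) lies 19 mm behind it (robot.grasp_offset is the distance from the TCP to the grasp point, in m); z points along the fingers, y is the direction in which the jaws open and shut (so a half turn about z gives the same grasp; the last joint's range is limited). The gripper opens to 85 mm and grips with 20 to 120 N. Pads are 22 mm wide; open, the fingers measure 114 mm over their backs; the gripper's body (76 mm by 85 mm) begins 54 mm behind the grasp point. The pads swing forward as they close: fully open they stand 13 mm farther back than shut.
Start: joints at [-1.375, 0.264, 1.604, -0, 1.274, -0.037], TCP at [0.156, -0.657, 0.231] pointing down, gripper open.
Joint ranges: [-2.63, 2.63], [-0.94, 2.18], [0.31, 2.57], [-1.31, 4.45], [0, 2.66], [-2.55, 2.55]. Speed limits (rad/s): [2.57, 2.57, 3.14, 3.14, 3.14, 3.14].

INTERFACE

Orientations are given as a unit quaternion [w, x, y, z].
In Python, from workcell import robot gives the robot as it stands. The module is installed in compiled form; this text tells all that it offers.
- The arm moves only by the tool drive_tool, never from a script. Its argument "targets" is a list of rows, each an object of numbers: "x", "y", "z": the shift along the tool's x, y, z in units of 40 mm (1.0 is 40 mm); "wx", "wy", "wz": the turn, a rotation vector about the tool's x, y, z in rad; "hand": the closure in counts, from 0 (fully open) to 255 (shut). A call has 1 to 8 rows; each row shifts and turns the pose as measured when the row begins, along the tool's axes as they then stand; what a row does not reach is not made up. A row lasts 1/12 s, in which the tool goes at most 41.7 mm and 7.16 degrees, less where a joint would pass 70% of its speed; a pose out of reach is approached as far as the arm can. A call is refused whole if a number of a shift passes 1 or a number of a turn 0.125, either way. A call with a gripper value outside its range is refused whole. The fingers move at their own pace and stop on an object; "newtons" is the grip in N (left out, the last holds). Time passes only in rows, so rows that do not move let the fingers close. It gives the time, the measured TCP pose, the force and the opening at its end, in the units of the state.
- robot.get_obs(): the state, without advancing time (a new reading comes with each control period).
- robot.get_image(name): name is "scene" or "top" or "wrist"; returns the picture (400x640x3 uint8, red, green, blue); there is no depth.
- robot.camera_params(name): a dict with "K" (3x3 intrinsics, pixels), "T" (4x4, takes a point from camera to world coordinates). Camera axes: x right, y down, z forward; pixel columns grow to the right and rows downward; lengths in m; the calibration is good to about 2 mm. A picture is of the moment at which its call begins: read the wrist's pose just before it. camera_params takes no time and is no camera call; for the wrist camera it gives the pose at the moment of the call.
- robot.close_job(): hands the job in, once; it reports no verdict.
The state is a dict: "t": time; "joint_pos": joint angles; "qvel": joint speeds; "tau": joint torques, N m; "eef_pos": TCP position; "tcp_rot": TCP orientation; "force": force on the tool from outside, world axes, zero at the start; "torque": the same for the moment, N m; "opening": opening from 0.0 (shut) to 1.0 (fully open).
Only numpy, scipy, OpenCV 4.12 (cv2) and the standard library are available. Lean on these libraries where they do the work, as an engineer would, in place of code of your own. Each camera call takes 0.05 s, during which the arm holds its last target.

TASK

Use the forked pry bar to lever the tight brass bush loose from the green housing: set the fork under the bush's flange, rest the bar on the steel fulcrum rod and push its handle down until the bush comes up and stays up; do not touch the bush with the fingers while it is still tight. Then lay the bar back flat on the bench top, the same side up as it was, and put the loose bush in the red tray, not the blue one. Leave the other things on the bench where they are.

Things in the scene. Friction and masses are not known exactly. Their poses are not given: they have to be found in the camera images.
- housing: green bearing housing bolted to the bench (place and yaw vary). Origin on the bench top under the axis of its vertical bore; z up. Base plate 150 x 100 x 12 mm (x -85 to +65), on it a block 70 (x) x 80 (y) mm about the origin, its top 65 mm above the bench. The fulcrum stands on its -x side: the bar comes in from -x, pointing to the housing's +x
- bore (a point): mouth of the housing's bore, on its axis, 65 mm above the bench. Bore 22 mm wide, 32 mm deep. Hidden spring jaws in it hold the bush with about 25 to 50 N. After a lift of 8 mm they snap shut beneath its foot: the bush then stays up by about 8 mm when the bar is taken away, and lifts out freely
- fulcrum: round steel rod of 12 mm diameter, 64 mm long, level along the housing's y on two posts; origin at its middle, 45 mm from the bore axis towards the housing's -x and 64 mm above the bench, so the rod's top is at 70 mm. Fixed to the housing
- bush: brass flanged bush, about 0.2 kg, tight upright in the bore. Origin at the centre of its foot, z up its axis. Neck 20 mm in diameter, z = 0 to 51; flange 48 mm in diameter, z = 51 to 58; round hub to grip, 30 mm in diameter, z = 58 to 72. Seated, its origin is 33 mm above the bench, so the flange's underside is at 84 mm, 19 mm above the housing's top
- pry_bar: forked pry bar, 0.35 kg, flat on the bench. Origin on its flat underside below the middle of its orange handle; x to the fork, z up. Handle x -50 to 50 mm, 22 wide, 24 high. Blade 22 wide, 7 thick, to x = 152, same underside. Fork: crosspiece 44 wide, x 152 to 162; two prongs 9 wide from there to x = 185, gap 26 between them for the bush's neck. Centre of mass about x = 55
- fork (a point): midway between the tops of two round cross ridges, one on each prong of the bar's fork: bar x = 175 mm, 10 mm above its underside. Bring this point to the bush's axis, under the flange; the bar then lies on the rod at bar x = 130 mm and, level there, its ridges are 4 mm below the seated flange. A lift of 8 mm takes about 0.27 rad of tilt; 0.34 rad is safe
- red_tray: red open tray fixed to the bench, 130 x 130 x 35 mm high, walls and floor 4 mm; origin under its centre. Empty; it may stand left or right
- blue_tray: blue tray of the same size, fixed, with steel discs in it; origin under its centre. It stands where the red one does not
- spanner: steel spanner lying on the far part of the bench, about 0.2 m long; leave it alone
- hammer: hammer lying on the far right part of the bench, about 0.25 m long; leave it alone
- oil_bottle: yellow bottle, 56 mm in diameter, 150 mm high; origin under its centre; leave it alone
- grease_can: steel can, 70 mm in diameter, 80 mm high; origin under its centre; leave it alone
- collar: steel ring, 44 mm in diameter, 20 mm high; origin under its centre; leave it alone
- offcut: dark steel block 50 x 30 x 30 mm; origin under its centre; leave it alone
- mug: white mug, 80 mm in diameter, 90 mm high; origin under its centre; leave it alone
There are look-alikes about, which are no part of the job. Leave any orange or pink look-alike of the housing alone.

How it is judged:
By the outcome, as a careful person would: the job done as asked, in the order asked, and still so for the second after the job is handed in, with the robot touching nothing.
It also fails if it takes over 72 s, if anything falls off the work surface, if the arm or the gripper's body presses on something with over 40 N, if the wrist force passes 120 N, or if a joint passes its speed limit or range.

## Working session

There is one attempt and no reset: what is moved stays moved. The work goes in short steps, Python scripts to look and compute and a tool call to move; the robot and the scene stay as the last step left them, time stands still between calls to the robot, and variables do not carry over. Pictures are saved under pics/ and viewed, and the job is handed in when it is done.

Besides the shell and the picture viewer there is one more tool, called after "Call:" by a JSON object that holds its "name" and its "arguments". drive_tool: Moves the arm, as the interface text tells. Its arguments: {"type":"object","properties":{"targets":{"type":"array"},"newtons":{"type":"number"}},"required":["targets"]}

```bash
mkdir -p pics
python3 - <<'E'
from workcell import robot
import cv2,numpy as np
o=robot.get_obs();print({k:np.round(v,4).tolist() for k,v in o.items()})
for n in("scene","top","wrist"):
    p=robot.camera_params(n);print(n,np.round(p["K"],2).tolist(),np.round(p["T"],4).tolist())
    im=robot.get_image(n);cv2.imwrite(f"pics/{n}0.png",im[:,:,::-1])
print(robot.grasp_offset)
E
```

```text
{'t': 0.0, 'joint_pos': [-1.3749, 0.2648, 1.6054, -0.0, 1.2737, -0.0369], 'qvel': [-0.0001, -0.0001, 0.0012, 0.0011, 0.0019, 0.0005], 'tau': [0.0022, -51.5109, -36.7312, 0.0003, 0.0128, -0.0], 'eef_pos': [0.1556, -0.656, 0.2299], 'tcp_rot': [-0.0012, 0.9932, 0.1161, -0.0001], 'force': [-0.9831, 0.3993, -0.1294], 'torque': [0.0212, -0.0226, 0.0147], 'opening': 0.9995}
scene [[415.77, 0.0, 324.68], [0.0, 415.77, 201.24], [0.0, 0.0, 1.0]] [[0.0687, 0.6805, -0.7295, 1.3858], [0.9976, -0.0466, 0.0505, -0.0373], [0.0003, -0.7313, -0.6821, 0.8807], [0.0, 0.0, 0.0, 1.0]]
top [[369.82, 0.0, 321.73], [0.0, 369.82, 197.45], [0.0, 0.0, 1.0]] [[-0.0041, -0.9838, 0.1793, 0.305], [-1.0, 0.0031, -0.0057, 0.0257], [0.005, -0.1793, -0.9838, 1.2886], [0.0, 0.0, 0.0, 1.0]]
wrist [[325.88, 0.0, 320.9], [0.0, 325.88, 198.65], [0.0, 0.0, 1.0]] [[0.2314, -0.924, -0.3046, 0.2321], [-0.9729, -0.2204, -0.0704, -0.6385], [-0.002, 0.3126, -0.9499, 0.3714], [0.0, 0.0, 0.0, 1.0]]
0.0187
```

View pics/scene0.png

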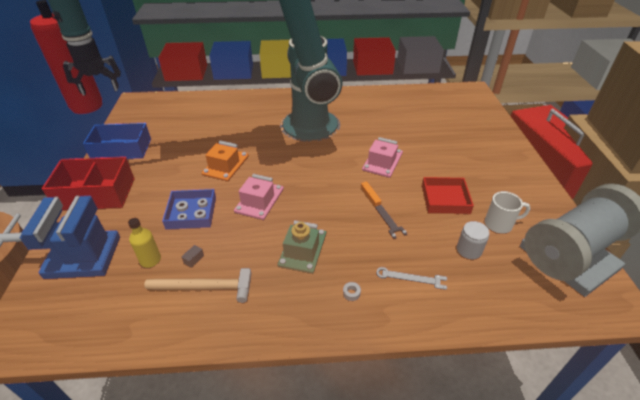

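View pics/top0.png

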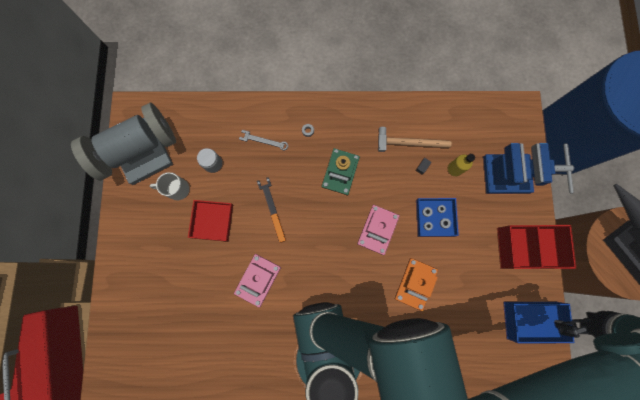

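View pics/wrist0.png

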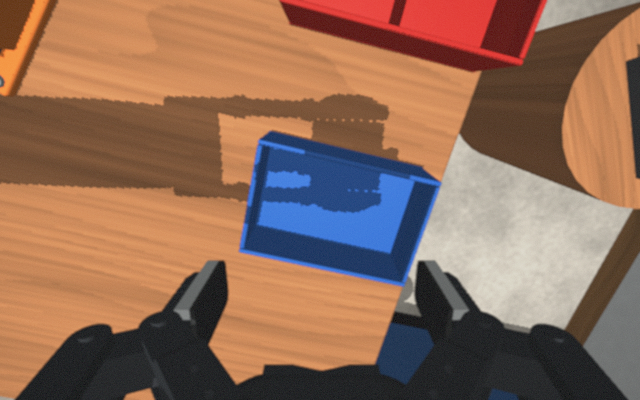

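The scene view shows the green housing with the brass bush at about (301,240), the bar's orange handle at (372,193) with its fork at (400,233), and the red tray at (447,195). In the top view they are at (341,172), (279,228)→(265,182) and (211,221).

```bash
cat > h.py <<'E'
from workcell import robot
import cv2,numpy as np
from scipy.spatial.transform import Rotation as R
def ray(p,uv):
    K=np.array(p["K"]);T=np.array(p["T"]);d=T[:3,:3]@np.linalg.solve(K,[uv[0],uv[1],1.]);return T[:3,3],d
def plane(p,uv,z):
    o,d=ray(p,uv);return o+d*(z-o[2])/d[2]
def proj(p,X):
    T=np.array(p["T"]);c=T[:3,:3].T@(np.array(X)-T[:3,3]);q=np.array(p["K"])@c;return q[:2]/q[2]
def st():
    o=robot.get_obs();q=o["tcp_rot"];return o,np.array(o["eef_pos"]),R.from_quat([q[1],q[2],q[3],q[0]]).as_matrix()
def comps(mask,amin=15):
    n,l,s,c=cv2.connectedComponentsWithStats(mask.astype(np.uint8));return [(s[i,4],c[i].round(1).tolist(),s[i,:4].tolist(),l==i) for i in range(1,n) if s[i,4]>=amin]
E
python3 - <<'E'
from h import *
pt=robot.camera_params("top");ps=robot.camera_params("scene")
T=cv2.cvtColor(cv2.imread("pics/top0.png"),cv2.COLOR_BGR2HSV);S=cv2.cvtColor(cv2.imread("pics/scene0.png"),cv2.COLOR_BGR2HSV)
def m(I,h0,h1,s,v): return (I[...,0]>=h0)&(I[...,0]<=h1)&(I[...,1]>=s)&(I[...,2]>=v)
for nm,I,p in(("top",T,pt),("scene",S,ps)):
  print(nm)
  for lab,a in(("brass",(18,28,130,100)),("green",(40,85,60,40)),("orange",(8,15,200,180)),("red",(0,4,180,100)),("blue",(110,125,130,60))):
    for c in comps(m(I,*a),25):
        z={"brass":.1,"green":.03,"orange":.02,"red":.02,"blue":.02}[lab]
        if 80<c[1][0]<560: print(lab,c[:3],plane(p,c[1],z).round(3)[:2])
big=cv2.resize(cv2.imread("pics/top0.png")[120:270,180:380],None,fx=4,fy=4,interpolation=cv2.INTER_CUBIC);cv2.imwrite("pics/tz.png",big)
print(plane(pt,(279,228),.024),plane(pt,(265,182),.007))
E
```

```text
top
brass (np.int32(164), [462.8, 162.7], [456, 154, 17, 17]) [ 0.638 -0.451]
brass (np.int32(113), [342.5, 162.5], [337, 156, 13, 13]) [ 0.64  -0.051]
green (np.int32(731), [340.2, 172.4], [322, 150, 37, 45]) [ 0.623 -0.047]
red (np.int32(1288), [211.2, 220.6], [188, 200, 43, 41]) [0.456 0.399]
red (np.int32(1526), [536.5, 247.1], [510, 225, 66, 44]) [ 0.362 -0.714]
blue (np.int32(45), [450.3, 202.4], [437, 198, 19, 14]) [ 0.517 -0.43 ]
blue (np.int32(78), [427.8, 218.2], [418, 206, 20, 25]) [ 0.462 -0.348]
blue (np.int32(28), [455.1, 218.0], [453, 210, 4, 16]) [ 0.462 -0.443]
blue (np.int32(47), [450.3, 232.9], [437, 225, 21, 11]) [ 0.411 -0.423]
blue (np.int32(141), [528.2, 315.5], [520, 305, 18, 24]) [ 0.138 -0.662]
blue (np.int32(132), [538.3, 329.7], [525, 320, 25, 18]) [ 0.093 -0.691]
blue (np.int32(95), [546.1, 341.4], [516, 337, 58, 6]) [ 0.056 -0.712]
scene
brass (np.int32(1079), [274.4, 58.9], [260, 40, 31, 39]) [-0.37  -0.135]
brass (np.int32(139), [300.4, 230.7], [292, 223, 17, 14]) [ 0.657 -0.049]
brass (np.int32(869), [144.2, 246.8], [129, 226, 32, 42]) [ 0.685 -0.434]
[... 299 characters left out ...]
int32(1327), [181.0, 61.3], [160, 43, 42, 37]) [-0.553 -0.587]
red (np.int32(2234), [552.9, 138.3], [513, 106, 79, 79]) [0.188 0.875]
red (np.int32(1308), [94.7, 180.0], [42, 158, 83, 50]) [ 0.315 -0.703]
red (np.int32(1330), [446.2, 195.0], [424, 178, 49, 35]) [0.463 0.402]
blue (np.int32(161), [120.5, 53.3], [113, 38, 19, 35]) [-0.665 -0.9  ]
blue (np.int32(478), [337.4, 54.3], [327, 39, 19, 36]) [-0.581  0.161]
blue (np.int32(1155), [230.8, 57.5], [211, 42, 39, 35]) [-0.579 -0.355]
blue (np.int32(152), [102.5, 82.7], [95, 75, 15, 20]) [-0.359 -0.89 ]
blue (np.int32(29), [106.1, 246.5], [102, 239, 9, 16]) [ 0.604 -0.579]
[0.42966503 0.1650591  0.024     ] [0.59491239 0.2192706  0.007     ]
```

View pics/tz.png

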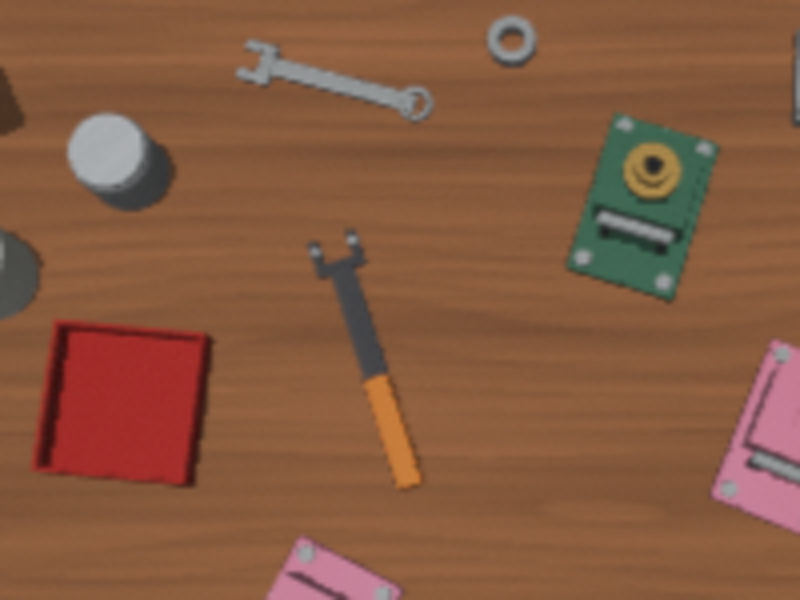

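Call:
{"name": "drive_tool", "arguments": {"targets": [{"x":0.8,"y":-0.6},{"x":0.8,"y":-0.6},{"x":0.8,"y":-0.6},{"x":0.8,"y":-0.6},{"x":0.8,"y":-0.6},{"x":0.8,"y":-0.6},{"x":0.8,"y":-0.6},{"x":0.8,"y":-0.6}]}}

```text
schema error: expected keys x, y, z, wx, wy, wz, hand
```

Run:
```python
from h import *
pt=robot.camera_params("top")
# zoom px -> full
f=lambda u,v:(180+u/4-.375,120+v/4-.375)
Q={k:plane(pt,f(*a),z)[:2] for k,a,z in(("prongL",(316,250),.01),("prongR",(352,239),.01),("hEnd",(408,485),.012),("hFront",(376,378),.024),
 ("b1",(626,123),.014),("b2",(705,147),.014),("b3",(582,257),.014),("b4",(663,282),.014),("hub",(653,165),.105),("fulc",(636,226),.07),
 ("t1",(58,323),.035),("t2",(210,335),.035),("t3",(190,485),.035),("t4",(38,470),.035))}
for k,v in Q.items():print(k,v.round(4))
c=(Q["b1"]+Q["b2"]+Q["b3"]+Q["b4"])/4;d=(Q["b1"]+Q["b2"]-Q["b3"]-Q["b4"]);print("housing c",c,"yaw",np.arctan2(d[1],d[0]),"orig",c+.01*d/np.linalg.norm(d))
m=(Q["prongL"]+Q["prongR"])/2;d=m-Q["hEnd"];print("bar yaw",np.arctan2(d[1],d[0]),np.linalg.norm(d))
print("tray",(Q["t1"]+Q["t2"]+Q["t3"]+Q["t4"])/4)
```

```text
prongL [0.5938 0.2413]
prongR [0.6037 0.2097]
hEnd [0.3865 0.1566]
hFront [0.4776 0.1844]
b1 [ 0.7088 -0.034 ]
b2 [ 0.6863 -0.1044]
b3 [0.5859 0.0062]
b4 [ 0.5632 -0.0649]
hub [ 0.6437 -0.0517]
fulc [ 0.6003 -0.0389]
t1 [0.5247 0.4568]
t2 [0.5138 0.326 ]
t3 [0.3858 0.3378]
t4 [0.3988 0.4663]
housing c [ 0.63604807 -0.04931019] yaw -0.31329229987729157 orig [ 0.64556131 -0.05239212]
bar yaw 0.3139188242422903 0.2231500050984522
tray [0.45576321 0.39672754]
```

Call:
{"name": "drive_tool", "arguments": {"targets": [{"x":0.8,"y":-0.6,"z":0,"wx":0,"wy":0,"wz":0,"hand":0},{"x":0.8,"y":-0.6,"z":0,"wx":0,"wy":0,"wz":0,"hand":0},{"x":0.8,"y":-0.6,"z":0,"wx":0,"wy":0,"wz":0,"hand":0},{"x":0.8,"y":-0.6,"z":0,"wx":0,"wy":0,"wz":0,"hand":0},{"x":0.8,"y":-0.6,"z":0,"wx":0,"wy":0,"wz":0,"hand":0},{"x":0.8,"y":-0.6,"z":0,"wx":0,"wy":0,"wz":0,"hand":0},{"x":0.8,"y":-0.6,"z":0,"wx":0,"wy":0,"wz":0,"hand":0},{"x":0.8,"y":-0.6,"z":0,"wx":0,"wy":0,"wz":0,"hand":0}]}}

```text
t: 0.82
eef_pos: [0.3611, -0.4067, 0.2251]
tcp_rot: [-0.002, 0.994, 0.109, -0.002]
force: [0.8, 0.4, 0.4]
opening: 1.0
```

Call:
{"name": "drive_tool", "arguments": {"targets": [{"x":0.38,"y":-0.94,"z":0,"wx":0,"wy":0,"wz":0,"hand":0},{"x":0.38,"y":-0.94,"z":0,"wx":0,"wy":0,"wz":0,"hand":0},{"x":0.38,"y":-0.94,"z":0,"wx":0,"wy":0,"wz":0,"hand":0},{"x":0.38,"y":-0.94,"z":0,"wx":0,"wy":0,"wz":0,"hand":0},{"x":0.38,"y":-0.94,"z":0,"wx":0,"wy":0,"wz":0,"hand":0},{"x":0.38,"y":-0.94,"z":0,"wx":0,"wy":0,"wz":0,"hand":0},{"x":0.38,"y":-0.94,"z":0,"wx":0,"wy":0,"wz":0,"hand":0},{"x":0.38,"y":-0.94,"z":0,"wx":0,"wy":0,"wz":0,"hand":0}]}}

```text
t: 1.48
eef_pos: [0.4158, -0.0781, 0.2245]
tcp_rot: [-0.002, 0.994, 0.108, -0.001]
force: [0.3, -0.6, 0.3]
opening: 0.997
```

Call:
{"name": "drive_tool", "arguments": {"targets": [{"x":0.38,"y":-0.94,"z":0,"wx":0,"wy":0,"wz":-0.02,"hand":0},{"x":0.38,"y":-0.94,"z":0,"wx":0,"wy":0,"wz":-0.02,"hand":0},{"x":0.38,"y":-0.94,"z":0,"wx":0,"wy":0,"wz":-0.02,"hand":0},{"x":0.38,"y":-0.94,"z":0,"wx":0,"wy":0,"wz":-0.02,"hand":0},{"x":0.38,"y":-0.94,"z":0,"wx":0,"wy":0,"wz":-0.02,"hand":0},{"x":0.38,"y":-0.94,"z":0,"wx":0,"wy":0,"wz":0,"hand":0},{"x":0,"y":0,"z":0,"wx":0,"wy":0,"wz":0,"hand":0}]}}

```text
t: 2.07
eef_pos: [0.4408, 0.1769, 0.2259]
tcp_rot: [-0.004, 0.987, 0.163, 0.002]
force: [-0.7, -1.2, 0.3]
opening: 1.001
```

Run:
```python
from h import *
import pickle
o,P,M=st();print(o["t"],P.round(4),M.round(3).tolist(),o["joint_pos"])
p=robot.camera_params("wrist");im=robot.get_image("wrist");cv2.imwrite("pics/w1.png",im[:,:,::-1]);pickle.dump(p,open("w1.pkl","wb"))
```

```text
2.0667 [0.4408 0.1769 0.2259] [[0.947, 0.322, 0.002], [0.322, -0.947, 0.008], [0.005, -0.007, -1.0]] [ 0.32436053 -0.1213939   2.02530476  0.00691105  1.23318359  1.56474495]
```

View pics/w1.png

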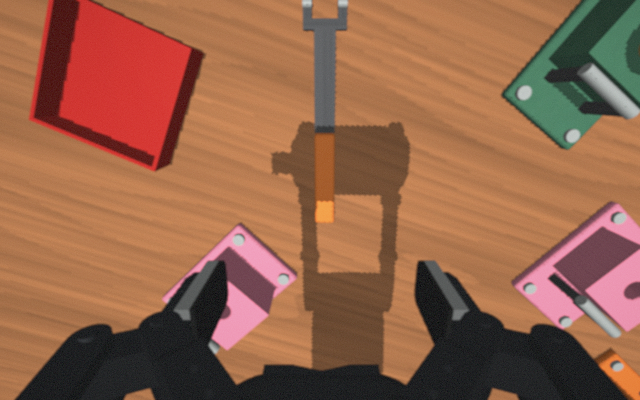

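The wrist view shows the bar running straight up the image. Its handle is at (324,133)–(324,221), the crosspiece at (325,25), and the ridges are near the top edge at (307,4) and (343,4).

Run:
```python
from h import *
import pickle
p=pickle.load(open("w1.pkl","rb"));I=cv2.imread("pics/w1.png");H=cv2.cvtColor(I,cv2.COLOR_BGR2HSV)
roi=H[125:228,305:345]
m=(roi[...,0]<18)&(roi[...,1]>190)
for v in range(0,103,6):
    x=np.where(m[v])[0]; print(v+125,(x.min()+305,x.max()+305,len(x)) if len(x) else None,end=' ')
print()
for n,uv,z in(("front",(324.5,131),.024),("mid",(324,180),.024),("end",(324.5,221.5),.024),("crossL",(303,28),.007),("crossR",(347,28),.007),("ridgeL",(307,3),.01),("ridgeR",(343,3),.01)):print(n,plane(p,uv,z).round(4))
```

```text
125 None 131 None 137 (np.int64(315), np.int64(327), 2) 143 (np.int64(316), np.int64(316), 1) 149 (np.int64(315), np.int64(329), 3) 155 None 161 None 167 (np.int64(328), np.int64(331), 2) 173 (np.int64(324), np.int64(324), 1) 179 (np.int64(316), np.int64(330), 5) 185 (np.int64(321), np.int64(321), 1) 191 (np.int64(331), np.int64(331), 1) 197 None 203 None 209 None 215 None 221 None 227 None 
front [0.4798 0.1875 0.024 ]
mid [0.43   0.1709 0.024 ]
end [0.3842 0.1545 0.024 ]
crossL [0.5666 0.24   0.007 ]
crossR [0.5806 0.1985 0.007 ]
ridgeL [0.588  0.2426 0.01  ]
ridgeR [0.5992 0.2097 0.01  ]
```

Call:
{"name": "drive_tool", "arguments": {"targets": [{"x":0.13,"y":0.07,"z":0.95,"wx":-0.008,"wy":0,"wz":0,"hand":0},{"x":0.12,"y":0,"z":0.95,"wx":0,"wy":0,"wz":0,"hand":0},{"x":0.12,"y":0,"z":0.95,"wx":0,"wy":0,"wz":0,"hand":0},{"x":0.13,"y":0,"z":0.95,"wx":0,"wy":0,"wz":0,"hand":0},{"x":0,"y":0,"z":0.5,"wx":0,"wy":0,"wz":0,"hand":0},{"x":0,"y":0,"z":0.25,"wx":0,"wy":0,"wz":0,"hand":0},{"x":0,"y":0,"z":0,"wx":0,"wy":0,"wz":0,"hand":0}]}}

```text
t: 2.7
eef_pos: [0.4654, 0.1739, 0.0408]
tcp_rot: [0.003, 0.986, 0.164, 0.006]
force: [-0.1, -0.7, -0.5]
opening: 1.001
```

Run:
```python
from h import *
import pickle
o,P,M=st();print(o["t"],P.round(4),M.round(3).tolist(),o["joint_pos"].round(3) if hasattr(o["joint_pos"],'round') else 0)
d=P[:2]-[.432,.171];c,s=np.cos(.328),np.sin(.328);print("along",d@[c,s],"left",d@[-s,c],"yaw",np.arctan2(M[1,0],M[0,0]))
p=robot.camera_params("wrist");im=robot.get_image("wrist");cv2.imwrite("pics/w2.png",im[:,:,::-1]);pickle.dump(p,open("w2.pkl","wb"))
```

```text
2.7 [0.4654 0.1739 0.0408] [[0.946, 0.324, 0.013], [0.324, -0.946, -0.004], [0.011, 0.008, -1.0]] [ 0.313  0.127  2.156 -0.01   0.848  1.561]
along 0.032545917344820666 left -0.00801435237967166 yaw 0.32964297464653547
```

View pics/w2.png

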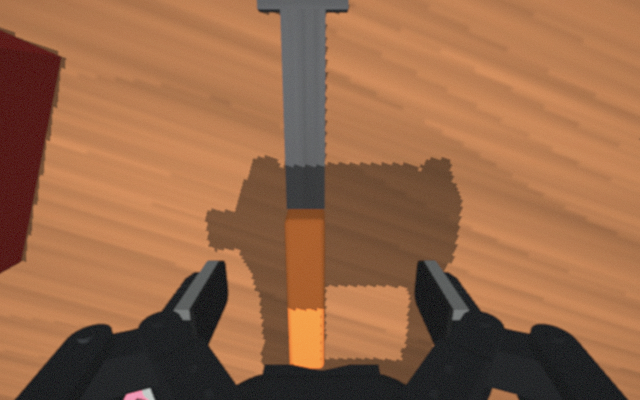

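Handle centre is at u≈305 while the pads' midline is at 321, so the tool has to shift about 8 mm to the left before going down.

Call:
{"name": "drive_tool", "arguments": {"targets": [{"x":0,"y":-0.2,"z":0,"wx":0.008,"wy":-0.011,"wz":0,"hand":0},{"x":0,"y":0,"z":0.3,"wx":0,"wy":0,"wz":0,"hand":0},{"x":0,"y":0,"z":0.3,"wx":0,"wy":0,"wz":0,"hand":0},{"x":0,"y":0,"z":0.2,"wx":0,"wy":0,"wz":0,"hand":0},{"x":0,"y":0,"z":0.0,"wx":0,"wy":0,"wz":0,"hand":0}]}}

```text
t: 3.17
eef_pos: [0.4693, 0.1832, 0.0141]
tcp_rot: [-0.001, 0.987, 0.163, 0.006]
force: [0.1, -0.2, -0.2]
opening: 1.001
```

```bash
cat > s.py <<'E'
from h import *
o,P,M=st();print(round(o["t"],2),P.round(4),"z",M[:,2].round(4),"yaw",np.arctan2(M[1,0],M[0,0]).round(4),"F",np.round(o["force"],1),"Tq",np.round(o["torque"],2),"op",round(o["opening"],3),"q",np.round(o["joint_pos"],2))
E
python3 s.py
python3 - <<'E'
from h import *
o,P,M=st()
d=P[:2]-[.432,.171];c,s=np.cos(.328),np.sin(.328);print("along",d@[c,s],"left",d@[-s,c])
E
```

```text
3.17 [0.4693 0.1832 0.0141] z [ 0.012   0.0048 -0.9999] yaw 0.328 F [ 0.1 -0.2 -0.2] Tq [-0.01  0.01 -0.01] op 1.001 q [0.32 0.18 2.16 0.   0.79 1.56]
along 0.03925714123754062 left -0.0004626624780757272
```

Call:
{"name": "drive_tool", "arguments": {"targets": [{"x":-0.15,"y":0,"z":0.1,"wx":0,"wy":-0.013,"wz":0,"hand":0},{"x":0,"y":0,"z":0.15,"wx":0,"wy":0,"wz":0,"hand":0},{"x":0,"y":0,"z":0.0,"wx":0,"wy":0,"wz":0,"hand":0}]}}

```text
t: 3.42
eef_pos: [0.4636, 0.1815, 0.0035]
tcp_rot: [-0.0, 0.987, 0.164, -0.0]
force: [0.5, -0.2, 0.2]
opening: 1.0
```

```bash
python3 s.py
```

```text
3.42 [0.4636 0.1815 0.0035] z [-6.e-04  4.e-04 -1.e+00] yaw 0.3286 F [ 0.5 -0.2  0.2] Tq [ 0.04  0.03 -0.  ] op 1.0 q [0.32 0.2  2.16 0.   0.78 1.56]
```

Good. Close on the handle.

Call:
{"name": "drive_tool", "arguments": {"targets": [{"x":0,"y":0,"z":0,"wx":0,"wy":0,"wz":0,"hand":120},{"x":0,"y":0,"z":0,"wx":0,"wy":0,"wz":0,"hand":255},{"x":0,"y":0,"z":0,"wx":0,"wy":0,"wz":0,"hand":255},{"x":0,"y":0,"z":0,"wx":0,"wy":0,"wz":0,"hand":255},{"x":0,"y":0,"z":0,"wx":0,"wy":0,"wz":0,"hand":255},{"x":0,"y":0,"z":0,"wx":0,"wy":0,"wz":0,"hand":255}], "newtons": 100}}

```text
t: 3.92
eef_pos: [0.464, 0.1818, 0.0042]
tcp_rot: [-0.0, 0.987, 0.164, 0.0]
force: [0.2, 0.7, -3.4]
opening: 0.233
```

```bash
python3 s.py
```

```text
3.92 [0.464  0.1818 0.0042] z [-0.e+00  7.e-04 -1.e+00] yaw 0.3289 F [ 0.2  0.7 -3.4] Tq [ 0.06  0.01 -0.03] op 0.233 q [0.32 0.19 2.16 0.   0.78 1.56]
```

Call:
{"name": "drive_tool", "arguments": {"targets": [{"x":0,"y":0,"z":-0.4,"wx":0,"wy":0,"wz":0,"hand":255},{"x":0,"y":0,"z":-0.7,"wx":0,"wy":0,"wz":0,"hand":255},{"x":0,"y":0,"z":-0.7,"wx":0,"wy":0,"wz":0,"hand":255},{"x":0,"y":0,"z":-0.7,"wx":0,"wy":0,"wz":0,"hand":255},{"x":0,"y":0,"z":0,"wx":0,"wy":0,"wz":0,"hand":255},{"x":0,"y":0,"z":0,"wx":0,"wy":0,"wz":0,"hand":255}]}}

```text
t: 4.42
eef_pos: [0.4576, 0.1795, 0.1024]
tcp_rot: [0.001, 0.986, 0.164, -0.007]
force: [-1.2, -0.6, -4.7]
opening: 0.234
```

```bash
python3 s.py;python3 - <<'E'
from h import *
import pickle
p=robot.camera_params("wrist");im=robot.get_image("wrist");cv2.imwrite("pics/w3.png",im[:,:,::-1]);pickle.dump(p,open("w3.pkl","wb"))
E
```

```text
4.42 [0.4576 0.1795 0.1024] z [-0.0136 -0.0041 -0.9999] yaw 0.3289 F [-1.2 -0.6 -4.7] Tq [-0.03  0.13 -0.02] op 0.234 q [0.32 0.05 2.11 0.   1.   1.56]
```

View pics/w3.png

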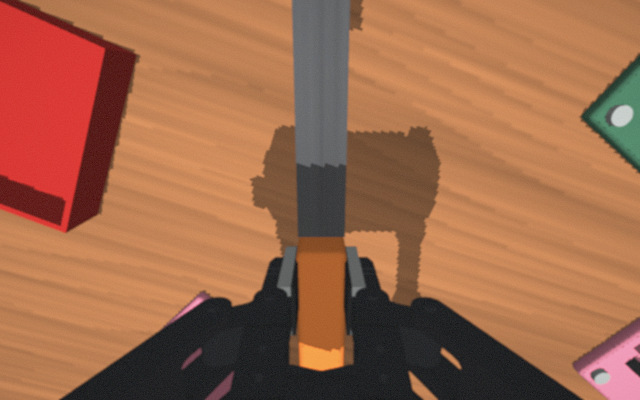

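The held bar is centred at u≈321. The handle's front edge is at v≈238 and the blade edges run from (293,349) at the top row to (297,346) at v=160.

```bash
cat > bar.py <<'E'
from h import *
import pickle,sys
def fit(png,pk,lo=3,hi=220):
    p=pickle.load(open(pk[0],"rb")) if isinstance(pk,tuple) else pk
    I=cv2.imread(png);H=cv2.cvtColor(I,cv2.COLOR_BGR2HSV)
    m=(H[...,1]<90)
    L=[];Rr=[];V=[]
    for v in range(lo,hi,4):
        # run containing u=321
        row=m[v];a=321
        while a>200 and row[a]:a-=1
        b=321
        while b<440 and row[b]:b+=1
        L.append(a+.5);Rr.append(b-.5);V.append(v)
    return np.array(V),np.array(L),np.array(Rr),p
E
python3 - <<'E'
from bar import *
V,L,Rr,p=fit("pics/w3.png",("w3.pkl",))
for v,a,b in list(zip(V,L,Rr))[::4]:print(v,a,b,b-a)
E
```

```text
3 291.5 350.5 59.0
19 291.5 349.5 58.0
35 292.5 348.5 56.0
51 292.5 348.5 56.0
67 293.5 347.5 54.0
83 293.5 347.5 54.0
99 293.5 347.5 54.0
115 294.5 347.5 53.0
131 294.5 347.5 53.0
147 294.5 346.5 52.0
163 295.5 346.5 51.0
179 296.5 345.5 49.0
195 296.5 344.5 48.0
211 296.5 344.5 48.0
```

Call:
{"name": "drive_tool", "arguments": {"targets": [{"x":-0.1,"y":0.7,"z":0,"wx":0,"wy":0.014,"wz":0.107,"hand":255},{"x":-0.1,"y":0.7,"z":0,"wx":0,"wy":0,"wz":0.107,"hand":255},{"x":-0.1,"y":0.7,"z":0,"wx":0,"wy":0,"wz":0.107,"hand":255},{"x":-0.1,"y":0.7,"z":0,"wx":0,"wy":0,"wz":0.107,"hand":255},{"x":-0.1,"y":0.7,"z":0,"wx":0,"wy":0,"wz":0.107,"hand":255},{"x":-0.1,"y":0.7,"z":0,"wx":0,"wy":0,"wz":0.107,"hand":255},{"x":0,"y":0,"z":0,"wx":0,"wy":0,"wz":0,"hand":255},{"x":0,"y":0,"z":0,"wx":0,"wy":0,"wz":0,"hand":255}]}}

```text
t: 5.13
eef_pos: [0.4331, 0.0079, 0.0877]
tcp_rot: [0.002, 0.986, -0.169, -0.01]
force: [-0.7, 0.6, -2.9]
opening: 0.237
```

```bash
python3 s.py;python3 - <<'E'
from h import *
import pickle
p=pickle.load(open("w3.pkl","rb"));
P=np.array([.4576,.1795,.1024]);X=plane(p,(321,238),P[2]+.0198);d=(X-P)[:2];c,s=np.cos(.3289),np.sin(.3289);print("handle front from TCP along",d@[c,s],"left",d@[-s,c])
for n in("wrist","scene","top"):
  p=robot.camera_params(n);im=robot.get_image(n);cv2.imwrite(f"pics/{n}4.png",im[:,:,::-1]);pickle.dump(p,open(f"{n}4.pkl","wb"))
a=cv2.imread("pics/scene4.png")[130:290,220:420];b=cv2.imread("pics/top4.png")[120:270,240:440]
cv2.imwrite("pics/sc4.png",cv2.resize(a,None,fx=3.7,fy=3.7,interpolation=cv2.INTER_CUBIC));cv2.imwrite("pics/tc4.png",cv2.resize(b,None,fx=4,fy=4,interpolation=cv2.INTER_CUBIC))
E
```

```text
5.13 [0.4331 0.0079 0.0877] z [-1.970e-02 -1.000e-04 -9.998e-01] yaw -0.3404 F [-0.7  0.6 -2.9] Tq [0.05 0.05 0.06] op 0.237 q [-0.04 -0.04  2.23 -0.    0.98  1.87]
handle front from TCP along 0.022003664400475725 left -0.00021918483678861616
```

View pics/wrist4.png

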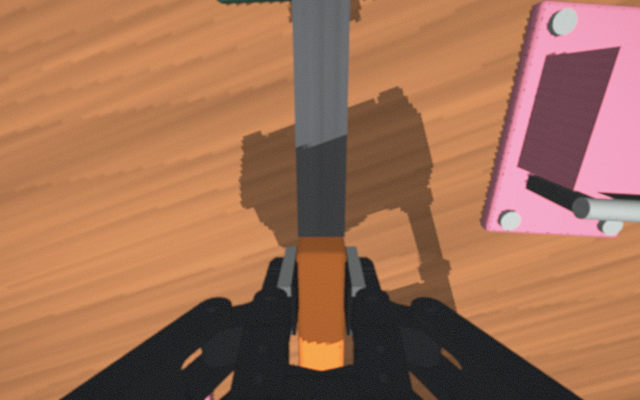

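View pics/sc4.png

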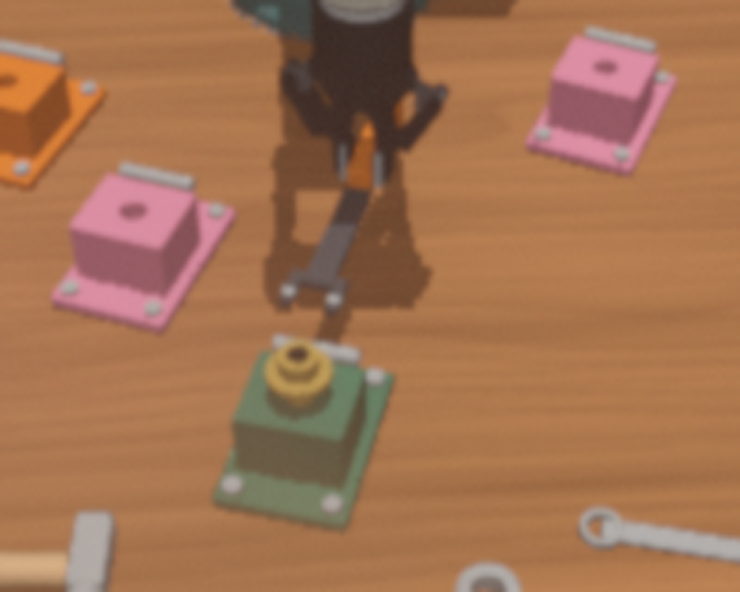

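View pics/tc4.png

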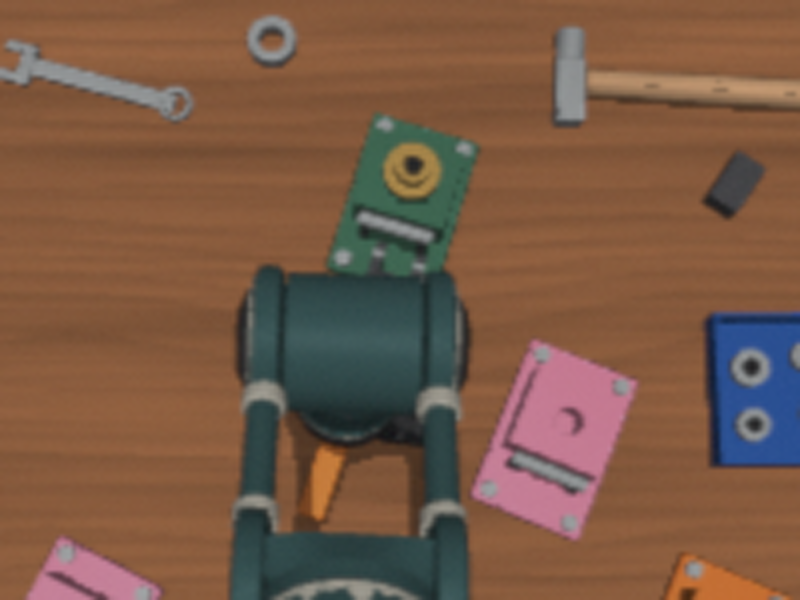

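Scene crop: ridges at (289,291) and (333,299), the bush hub at (298,353), fulcrum ends at (276,342) and (356,355). Top crop: ridges at about (378,258) and (420,267), hub hole at (413,165).

Run:
```python
from h import *
import pickle
ps=pickle.load(open("scene4.pkl","rb"));pt=pickle.load(open("top4.pkl","rb"))
fs=lambda a:((a[0]+.5)/3.7-.5+220,(a[1]+.5)/3.7-.5+130); ft=lambda a:((a[0]+.5)/4-.5+240,(a[1]+.5)/4-.5+120)
def tri(a,b):
    o1,d1=ray(ps,fs(a));o2,d2=ray(pt,ft(b));A=np.stack([d1,-d2],1);t=np.linalg.lstsq(A,o2-o1,rcond=None)[0];x,y=o1+t[0]*d1,o2+t[1]*d2;return ((x+y)/2).round(4),np.linalg.norm(x-y).round(4)
L=[("ridge1(-y)",(289,291),(420,267)),("ridge2(+y)",(333,299),(378,258)),("hubhole",(298,353),(413,164)),("ful-y",(276,341),(436,239)),("ful+y",(356,355),(358,214)),
("b-y far",(232,484),(465,148)),("b+y far",(332,502),(385,124)),("b+y near",(375,377),(343,257))]
for n,a,b in L: print(n,tri(a,b))
print("hub top scene",plane(ps,fs((298,353)),.105),"top",plane(pt,ft((413,164)),.105))
for z,l in((.014,L[5:]),(.07,L[3:5]),):
    for n,a,b in l:print(n,plane(ps,fs(a),z).round(4),plane(pt,ft(b),z).round(4))
o,P,M=st();f=P+M@np.array([.147,0,0]);print("fork pred xy",f, "z approx", f[2]-.0042+.010)
```

```text
ridge1(-y) (array([ 0.561 , -0.0559,  0.088 ]), np.float64(0.003))
ridge2(+y) (array([ 0.5692, -0.0224,  0.0854]), np.float64(0.0006))
hubhole (array([ 0.6438, -0.0503,  0.1075]), np.float64(0.0025))
ful-y (array([ 0.59  , -0.0692,  0.0656]), np.float64(0.0073))
ful+y (array([ 0.6112, -0.0072,  0.0683]), np.float64(0.0008))
b-y far (array([ 0.684 , -0.1023,  0.0183]), np.float64(0.0033))
b+y far (array([ 0.7061, -0.0315,  0.0196]), np.float64(0.0026))
b+y near (array([0.5855, 0.0065, 0.0161]), np.float64(0.0023))
hub top scene [ 0.64151112 -0.04910992  0.105     ] top [ 0.64454362 -0.05173509  0.105     ]
b-y far [ 0.6807 -0.101   0.014 ] [ 0.6853 -0.1044  0.014 ]
b+y far [ 0.7018 -0.0302  0.014 ] [ 0.7079 -0.0331  0.014 ]
b+y near [0.5837 0.0077 0.014 ] [0.5859 0.0053 0.014 ]
ful-y [ 0.5947 -0.0654  0.07  ] [ 0.5889 -0.0725  0.07  ]
ful+y [ 0.6128 -0.0076  0.07  ] [ 0.6108 -0.0068  0.07  ]
fork pred xy [ 0.57272984 -0.03939732  0.08585451] z approx 0.09165450521434328
```

Call:
{"name": "drive_tool", "arguments": {"targets": [{"x":0.1,"y":-0.18,"z":0,"wx":0.007,"wy":0.019,"wz":-0.035,"hand":255},{"x":0.35,"y":0,"z":0,"wx":0,"wy":0,"wz":0,"hand":255},{"x":0.2,"y":0,"z":0,"wx":0,"wy":0,"wz":0,"hand":255},{"x":0,"y":0,"z":0,"wx":0,"wy":0,"wz":0,"hand":255},{"x":0,"y":0,"z":0,"wx":0,"wy":0,"wz":0,"hand":255}]}}

```text
t: 5.7
eef_pos: [0.4643, 0.0136, 0.0877]
tcp_rot: [-0.002, 0.99, -0.143, 0.002]
force: [-0.6, 1.0, -2.8]
opening: 0.231
```

```bash
cat > look.py <<'E'
from h import *
import pickle,sys
k=sys.argv[1]
for n,(r0,c0) in(("scene",(180,260)),("top",(140,300))):
  p=robot.camera_params(n);im=robot.get_image(n)[:,:,::-1];cv2.imwrite(f"pics/{n}{k}.png",im);pickle.dump(p,open(f"{n}{k}.pkl","wb"))
  cv2.imwrite(f"pics/{n[0]}c{k}.png",cv2.resize(im[r0:r0+70,c0:c0+90],None,fx=8,fy=8,interpolation=cv2.INTER_CUBIC))
E
python3 s.py; python3 look.py 5
```

```text
5.7 [0.4643 0.0136 0.0877] z [ 0.0052  0.0025 -1.    ] yaw -0.2865 F [-0.6  1.  -2.8] Tq [ 0.07  0.09 -0.01] op 0.231 q [-0.03  0.    2.19  0.    0.95  1.83]
```

View pics/sc5.png

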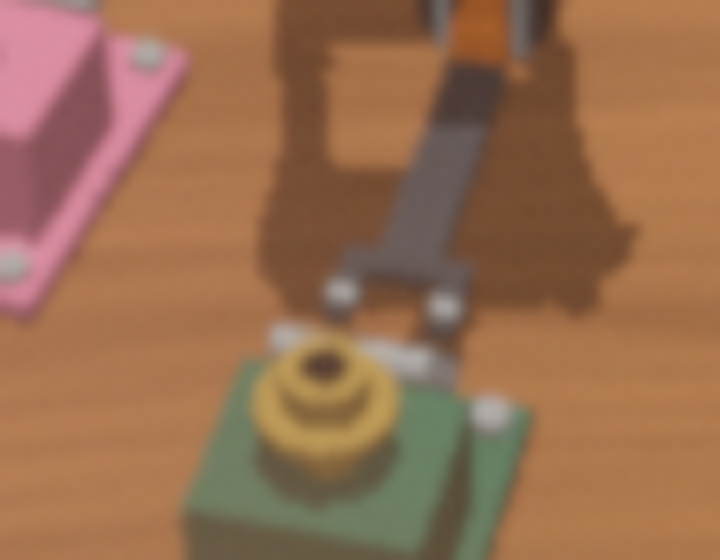

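View pics/tc5.png

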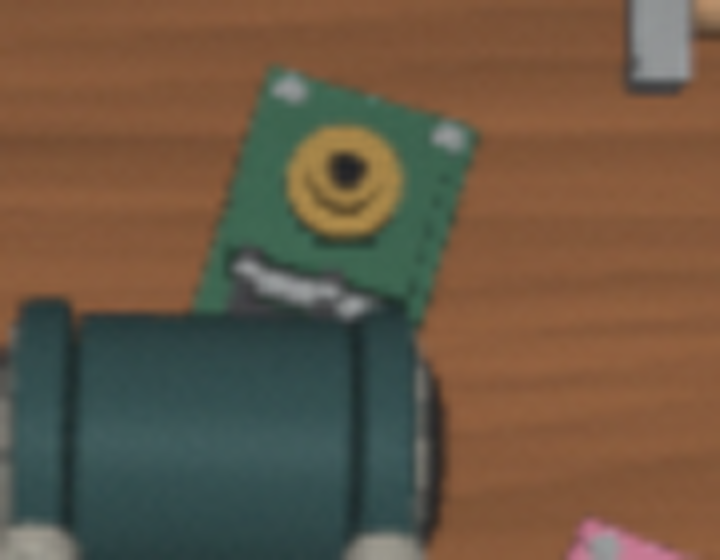

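Scene crop (8x): ridges at (342,292) and (445,305), hub hole at (323,365), and the rod just in front of the prongs.

```bash
cat > rel.py <<'E'
from h import *
import pickle,sys
def rel(k,r1,r2,hub,hz=.105,rz=.09,yaw=-.305,r0=180,c0=260):
    ps=pickle.load(open(f"scene{k}.pkl","rb"));g=lambda a:((a[0]+.5)/8-.5+c0,(a[1]+.5)/8-.5+r0)
    c,s=np.cos(yaw),np.sin(yaw)
    H=plane(ps,g(hub),hz)
    for z in rz:
        A=plane(ps,g(r1),z);B=plane(ps,g(r2),z);m=(A+B)/2;d=(m-H)[:2];e=(B-A)[:2]
        print("z",z,"mid",m.round(4),"hub",H.round(4),"along",(d@[c,s]).round(4),"left",(d@[-s,c]).round(4),"sep",np.linalg.norm(e).round(4),"bar yaw",(np.arctan2(e[1],e[0])-np.pi/2).round(3))
E
python3 - <<'E'
from rel import *
rel(5,(342,292),(445,305),(323,365),rz=(.085,.09,.094))
o,P,M=st();print((P+M@[.147,0,0]).round(4))
E
```

```text
z 0.085 mid [ 0.5935 -0.0256  0.085 ] hub [ 0.642  -0.0497  0.105 ] along -0.0535 left 0.0085 sep 0.0354 bar yaw -0.244
z 0.09 mid [ 0.5984 -0.0257  0.09  ] hub [ 0.642  -0.0497  0.105 ] along -0.0488 left 0.0099 sep 0.0352 bar yaw -0.244
z 0.094 mid [ 0.6024 -0.0257  0.094 ] hub [ 0.642  -0.0497  0.105 ] along -0.045 left 0.011 sep 0.035 bar yaw -0.244
[ 0.6049 -0.0283  0.0883]
```

Call:
{"name": "drive_tool", "arguments": {"targets": [{"x":0,"y":0.2,"z":0,"wx":0,"wy":-0.004,"wz":0.018,"hand":255},{"x":0,"y":0,"z":0.15,"wx":0,"wy":0,"wz":0,"hand":255},{"x":0,"y":0,"z":0.1,"wx":0,"wy":0,"wz":0,"hand":255},{"x":0,"y":0,"z":0,"wx":0,"wy":0,"wz":0,"hand":255},{"x":0,"y":0,"z":0,"wx":0,"wy":0,"wz":0,"hand":255}]}}

```text
t: 6.22
eef_pos: [0.4597, 0.0053, 0.0763]
tcp_rot: [-0.002, 0.988, -0.153, -0.0]
force: [0.1, 0.7, -3.3]
opening: 0.23
```

```bash
python3 s.py; python3 look.py 6
```

```text
6.22 [0.4597 0.0053 0.0763] z [-4.0e-04  3.8e-03 -1.0e+00] yaw -0.3062 F [ 0.1  0.7 -3.3] Tq [-0.    0.13 -0.06] op 0.23 q [-0.05  0.01  2.2   0.    0.93  1.83]
```

View pics/sc6.png

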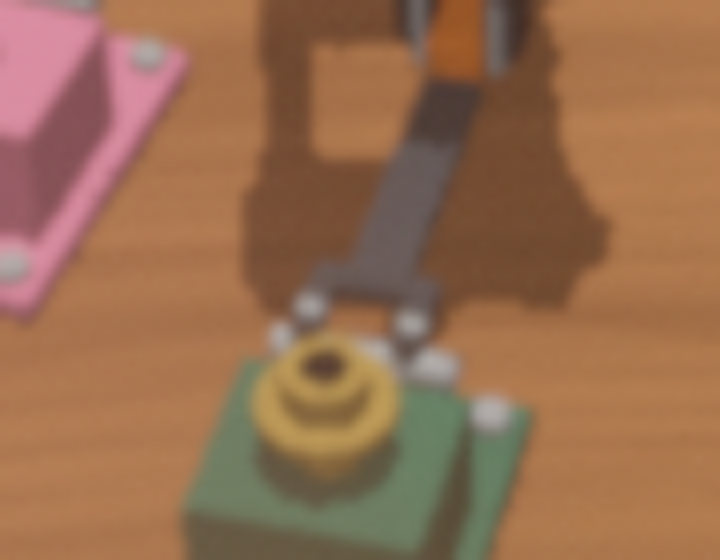

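Ridges are now at (310,306) and (411,322), the hub hole still at (323,365).

Run:
```python
from rel import *
rel(6,(310,306),(411,322),(323,365),rz=(.078,.082,.085))
o,P,M=st();f=P+M@[.147,0,0];d=(f-[.6437,-.0505,0])[:2];c,s=np.cos(.305),-np.sin(.305);print(f.round(4),d@[c,s],d@[-s,c])
```

```text
z 0.078 mid [ 0.5931 -0.0369  0.078 ] hub [ 0.642  -0.0497  0.105 ] along -0.0505 left -0.0025 sep 0.0353 bar yaw -0.285
z 0.082 mid [ 0.5971 -0.0369  0.082 ] hub [ 0.642  -0.0497  0.105 ] along -0.0467 left -0.0013 sep 0.0351 bar yaw -0.285
z 0.085 mid [ 0.6    -0.0369  0.085 ] hub [ 0.642  -0.0497  0.105 ] along -0.0439 left -0.0004 sep 0.035 bar yaw -0.285
[ 0.5999 -0.0389  0.0761] -0.04523386997307258 -0.002120780571520623
```

Call:
{"name": "drive_tool", "arguments": {"targets": [{"x":0.15,"y":-0.035,"z":0,"wx":0,"wy":0,"wz":0,"hand":255},{"x":0.2,"y":0,"z":0,"wx":0,"wy":0,"wz":0,"hand":255},{"x":0.2,"y":0,"z":0,"wx":0,"wy":0,"wz":0,"hand":255},{"x":0,"y":0,"z":0,"wx":0,"wy":0,"wz":0,"hand":255},{"x":0,"y":0,"z":0,"wx":0,"wy":0,"wz":0,"hand":255}]}}

```text
t: 6.73
eef_pos: [0.4848, -0.0006, 0.0771]
tcp_rot: [-0.002, 0.988, -0.152, 0.001]
force: [-0.1, 0.0, -4.0]
opening: 0.231
```

```bash
python3 s.py; python3 look.py 7;  python3 - <<'E'
from rel import *
o,P,M=st();f=P+M@[.147,0,0];d=(f-[.6437,-.0505,0])[:2];c,s=np.cos(.305),-np.sin(.305);print(f.round(4),d@[c,s],d@[-s,c])
E
```

```text
6.73 [ 0.4848 -0.0006  0.0771] z [ 0.002   0.0036 -1.    ] yaw -0.3058 F [-0.1  0.  -4. ] Tq [0.04 0.13 0.  ] op 0.231 q [-0.06  0.06  2.15  0.    0.93  1.82]
[ 0.6248 -0.0448  0.0773] -0.01976574233484608 -0.00021084106775434697
```

View pics/sc7.png

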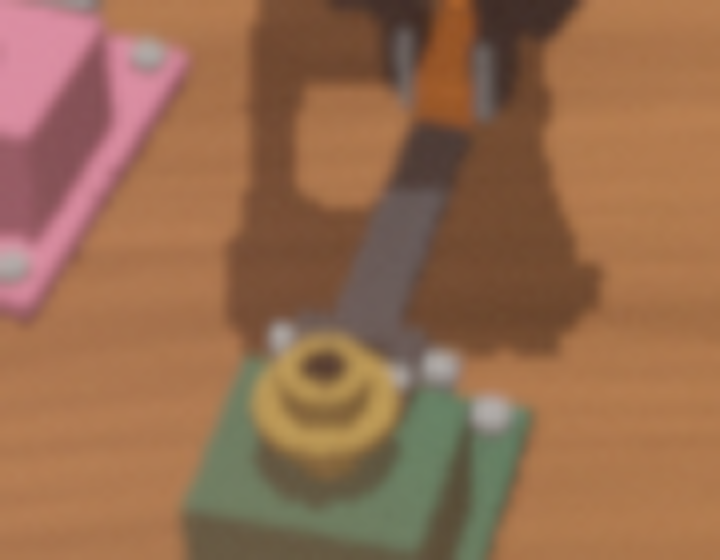

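View pics/tc7.png

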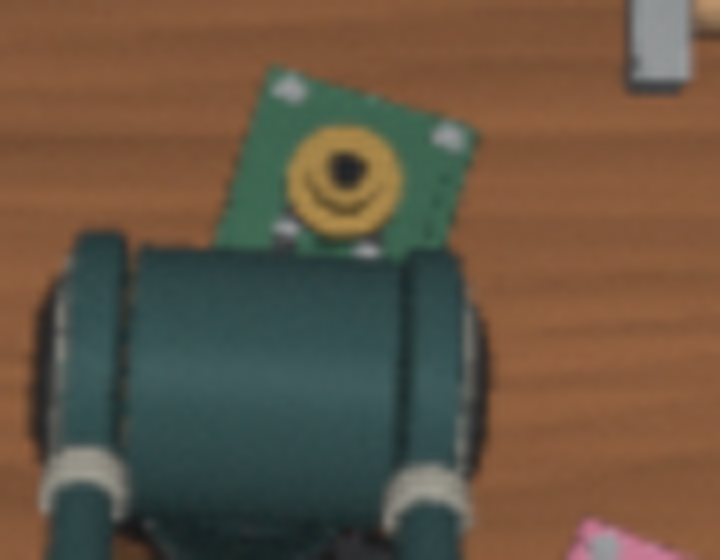

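Both views show the fork entering just short of the flange. In the top crop the ridges are at (287,228) and (368,250), the hub hole at (346,167).

Run:
```python
from h import *
import pickle
p=pickle.load(open("top7.pkl","rb"));g=lambda a:((a[0]+.5)/8-.5+300,(a[1]+.5)/8-.5+140)
A,B=plane(p,g((287,228)),.083),plane(p,g((368,250)),.083);m=(A+B)/2;H=plane(p,g((346,167)),.105);F=plane(p,g((344,181)),.091);c,s=np.cos(.305),-np.sin(.305)
print(A,B,H,F)
for h in(H,F):
  d=(m-h)[:2];print(d@[c,s],d@[-s,c])
```

```text
[ 0.62502841 -0.02778252  0.083     ] [ 0.61540727 -0.06169559  0.083     ] [ 0.64518757 -0.05153711  0.105     ] [ 0.64314291 -0.05152591  0.091     ]
-0.025858710057443342 -0.001013934519456576
-0.023905053703926003 -0.00041062427600371506
```

Call:
{"name": "drive_tool", "arguments": {"targets": [{"x":0.1,"y":0,"z":0.025,"wx":0,"wy":0,"wz":0,"hand":255},{"x":0.15,"y":0,"z":0,"wx":0,"wy":0,"wz":0,"hand":255},{"x":0.15,"y":0,"z":0,"wx":0,"wy":0,"wz":0,"hand":255},{"x":0.13,"y":0,"z":0,"wx":0,"wy":0,"wz":0,"hand":255},{"x":0,"y":0,"z":0,"wx":0,"wy":0,"wz":0,"hand":255},{"x":0,"y":0,"z":0,"wx":0,"wy":0,"wz":0,"hand":255}]}}

```text
t: 7.33
eef_pos: [0.5065, -0.0075, 0.0757]
tcp_rot: [-0.002, 0.988, -0.152, 0.001]
force: [-0.5, -1.2, -3.4]
opening: 0.231
```

```bash
python3 s.py; python3 look.py 8;  python3 - <<'E'
from rel import *
o,P,M=st();f=P+M@[.147,0,0];d=(f-[.6437,-.0505,0])[:2];c,s=np.cos(.305),-np.sin(.305);print(f.round(4),d@[c,s],d@[-s,c])
E
```

```text
7.33 [ 0.5065 -0.0075  0.0757] z [ 0.0016  0.0036 -1.    ] yaw -0.3056 F [-0.5 -1.2 -3.4] Tq [0.08 0.05 0.01] op 0.231 q [-0.07  0.1   2.11  0.    0.93  1.81]
[ 0.6465 -0.0516  0.0758] 0.0030372138540404672 -0.0002465414324773774
```

View pics/sc8.png

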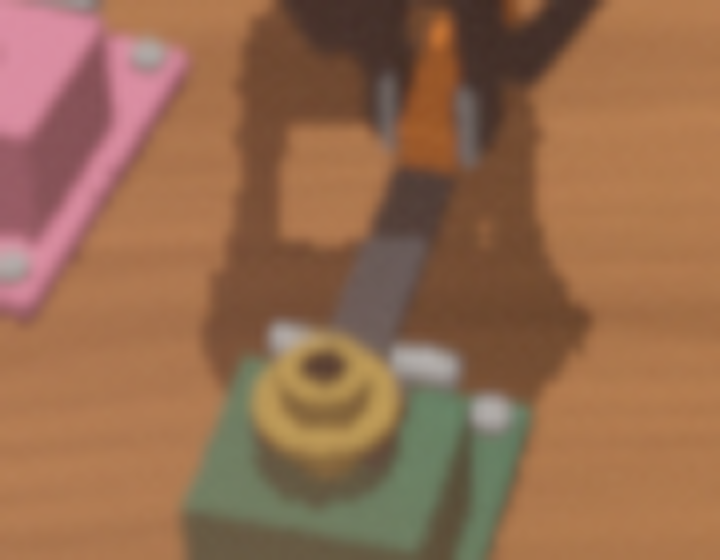

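View pics/tc8.png

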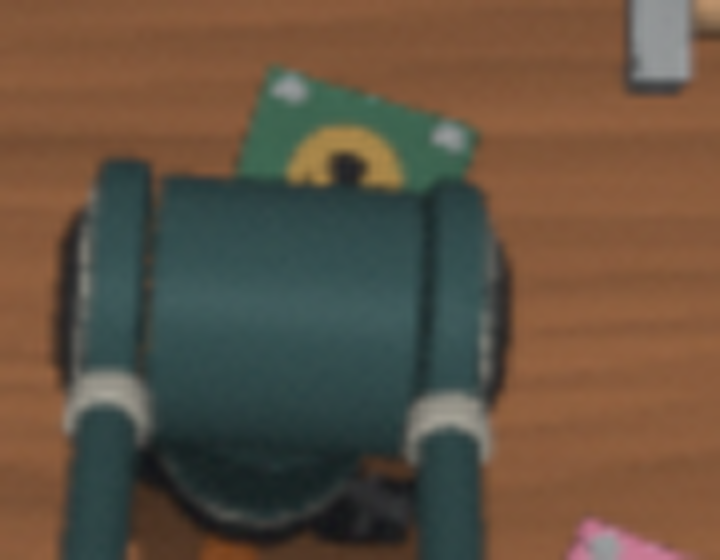

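Call:
{"name": "drive_tool", "arguments": {"targets": [{"x":0,"y":0,"z":0.04,"wx":0,"wy":0,"wz":0,"hand":255},{"x":0,"y":0,"z":0.1,"wx":0,"wy":0.04,"wz":0,"hand":255},{"x":0,"y":0,"z":0.1,"wx":0,"wy":0.04,"wz":0,"hand":255},{"x":0,"y":0,"z":0.1,"wx":0,"wy":0.04,"wz":0,"hand":255},{"x":0,"y":0,"z":0,"wx":0,"wy":0,"wz":0,"hand":255}], "newtons": 120}}

```text
t: 7.85
eef_pos: [0.5083, -0.0077, 0.063]
tcp_rot: [0.007, 0.986, -0.152, 0.063]
force: [1.4, -1.2, -3.6]
opening: 0.226
```

```bash
python3 s.py
```

```text
7.85 [ 0.5083 -0.0077  0.063 ] z [ 0.1228 -0.0339 -0.9919] yaw -0.3066 F [ 1.4 -1.2 -3.6] Tq [ 0.09  0.52 -0.09] op 0.226 q [-0.04  0.05  2.2  -0.04  0.77  1.86]
```

Call:
{"name": "drive_tool", "arguments": {"targets": [{"x":0,"y":0,"z":0.06,"wx":0,"wy":0,"wz":0,"hand":255},{"x":0,"y":0,"z":0.1,"wx":0,"wy":0.03,"wz":0,"hand":255},{"x":0,"y":0,"z":0.1,"wx":0,"wy":0.03,"wz":0,"hand":255},{"x":0,"y":0,"z":0,"wx":0,"wy":0,"wz":0,"hand":255}]}}

```text
t: 8.18
eef_pos: [0.5089, -0.0076, 0.0571]
tcp_rot: [0.012, 0.984, -0.153, 0.091]
force: [-1.4, -0.6, -0.3]
opening: 0.228
```

```bash
python3 s.py; python3 look.py 9
```

```text
8.18 [ 0.5089 -0.0076  0.0571] z [ 0.1753 -0.051  -0.9832] yaw -0.3082 F [-1.4 -0.6 -0.3] Tq [-0.17  0.44 -0.16] op 0.228 q [-0.03  0.03  2.24 -0.07  0.7   1.9 ]
```

View pics/sc9.png

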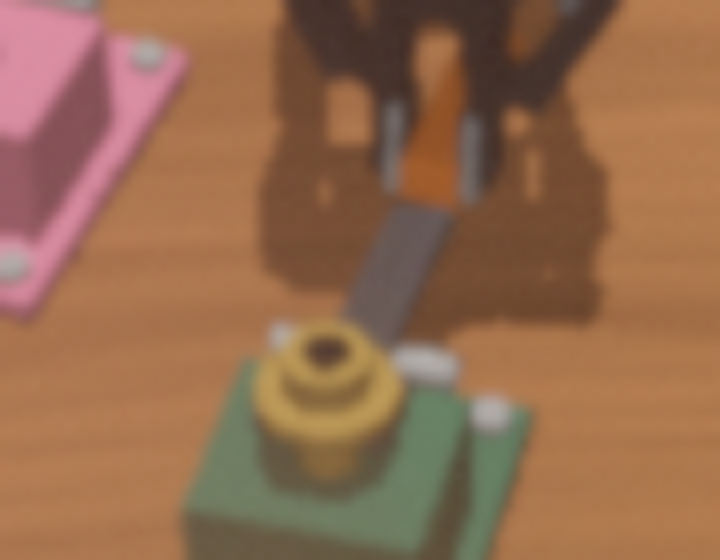

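The bush is rising: the hub hole went from (323,365) to (326,350). I'll continue the tilt.

Call:
{"name": "drive_tool", "arguments": {"targets": [{"x":0,"y":0,"z":0.1,"wx":0,"wy":0.035,"wz":0,"hand":255},{"x":0,"y":0,"z":0.1,"wx":0,"wy":0.035,"wz":0,"hand":255},{"x":0,"y":0,"z":0.1,"wx":0,"wy":0.035,"wz":0,"hand":255},{"x":0,"y":0,"z":0.1,"wx":0,"wy":0.035,"wz":0,"hand":255},{"x":0,"y":0,"z":0,"wx":0,"wy":0,"wz":0,"hand":255}]}}

```text
t: 8.7
eef_pos: [0.5122, -0.0083, 0.0428]
tcp_rot: [0.022, 0.975, -0.153, 0.158]
force: [-6.9, 1.4, 5.9]
opening: 0.224
```

```bash
python3 s.py; python3 look.py 10
```

```text
8.7 [ 0.5122 -0.0083  0.0428] z [ 0.3007 -0.0917 -0.9493] yaw -0.3117 F [-6.9  1.4  5.9] Tq [-0.09  0.16 -0.15] op 0.224 q [-0.   -0.    2.33 -0.19  0.51  2.03]
```

View pics/sc10.png

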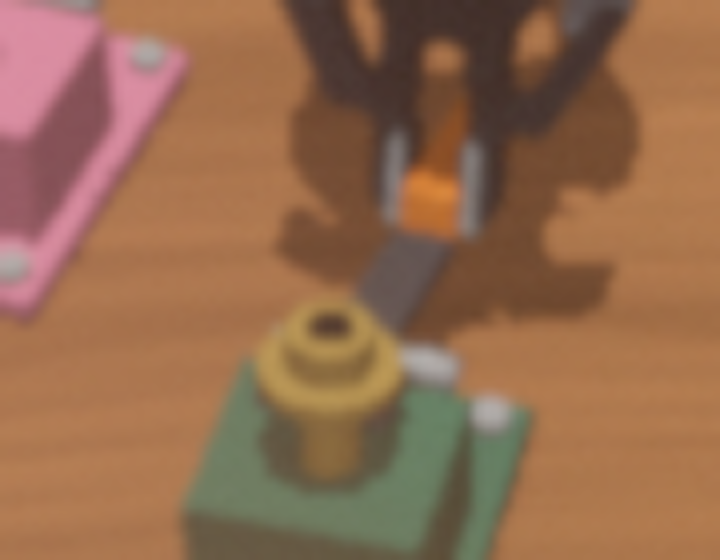

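```bash
cat > hz.py <<'E'
from h import *
import pickle
def height(k,hub,r0=180,c0=260):
    ps=pickle.load(open(f"scene{k}.pkl","rb"));v=(hub[1]+.5)/8-.5+r0
    zs=np.linspace(.09,.2,1101);vv=[proj(ps,[.642,-.0497,z])[1] for z in zs];return zs[np.argmin(abs(np.array(vv)-v))]
E
python3 -c "
from hz import *
print(height(8,(323,365)),height(9,(326,350)),height(10,(329,324)))"
```

```text
0.105 0.112 0.12390000000000001
```

Call:
{"name": "drive_tool", "arguments": {"targets": [{"x":0,"y":0,"z":0.1,"wx":0,"wy":0.035,"wz":0,"hand":255},{"x":0,"y":0,"z":0,"wx":0,"wy":0,"wz":0,"hand":255}]}}

```text
t: 8.97
eef_pos: [0.5134, -0.0086, 0.0399]
tcp_rot: [0.025, 0.973, -0.153, 0.173]
force: [-9.9, 4.5, 5.5]
opening: 0.231
```

```bash
python3 s.py; python3 look.py 11
```

```text
8.97 [ 0.5134 -0.0086  0.0399] z [ 0.3279 -0.1016 -0.9392] yaw -0.313 F [-9.9  4.5  5.5] Tq [0.27 0.49 0.07] op 0.231 q [ 0.   -0.01  2.35 -0.23  0.47  2.08]
```

View pics/sc11.png

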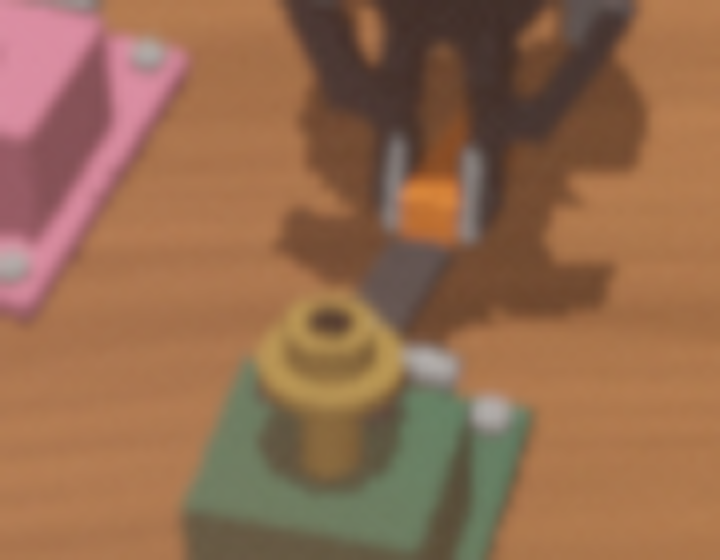

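View pics/tc11.png

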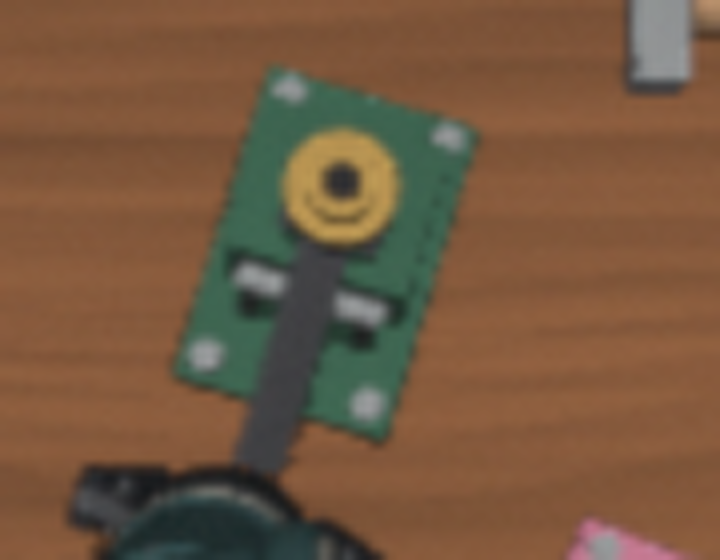

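Bush clearly lifted, hub hole at (329,320). Now I bring the bar back to level and retract it.

Call:
{"name": "drive_tool", "arguments": {"targets": [{"x":0,"y":0,"z":-0.1,"wx":0,"wy":-0.042,"wz":0,"hand":255},{"x":0,"y":0,"z":-0.1,"wx":0,"wy":-0.042,"wz":0,"hand":255},{"x":0,"y":0,"z":-0.1,"wx":0,"wy":-0.042,"wz":0,"hand":255},{"x":0,"y":0,"z":-0.1,"wx":0,"wy":-0.042,"wz":0,"hand":255},{"x":0,"y":0,"z":-0.1,"wx":0,"wy":-0.042,"wz":0,"hand":255},{"x":0,"y":0,"z":0,"wx":0,"wy":0,"wz":0,"hand":255}]}}

```text
t: 9.57
eef_pos: [0.5108, -0.007, 0.0638]
tcp_rot: [0.007, 0.986, -0.155, 0.063]
force: [1.3, -0.5, -2.7]
opening: 0.221
```

```bash
python3 s.py; python3 look.py 12
```

```text
9.57 [ 0.5108 -0.007   0.0638] z [ 0.1215 -0.0325 -0.9921] yaw -0.3114 F [ 1.3 -0.5 -2.7] Tq [0.09 0.23 0.02] op 0.221 q [-0.04  0.05  2.19 -0.04  0.77  1.86]
```

View pics/sc12.png

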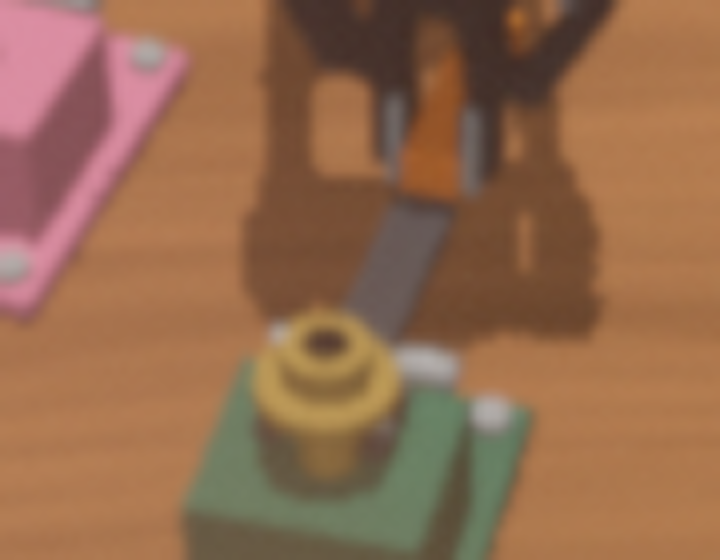

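Call:
{"name": "drive_tool", "arguments": {"targets": [{"x":0,"y":0,"z":-0.1,"wx":0,"wy":-0.042,"wz":0,"hand":255},{"x":0,"y":0,"z":-0.08,"wx":0,"wy":-0.042,"wz":0,"hand":255},{"x":0,"y":0,"z":-0.06,"wx":0,"wy":-0.03,"wz":0,"hand":255},{"x":0,"y":0,"z":0,"wx":0,"wy":0,"wz":0,"hand":255}]}}

```text
t: 10.0
eef_pos: [0.5082, -0.0066, 0.0726]
tcp_rot: [-0.002, 0.988, -0.154, 0.006]
force: [0.9, -1.4, 0.8]
opening: 0.225
```

```bash
python3 s.py; python3 look.py 13
```

```text
10.0 [ 0.5082 -0.0066  0.0726] z [ 0.0129  0.0012 -0.9999] yaw -0.3091 F [ 0.9 -1.4  0.8] Tq [-0.13 -0.25 -0.01] op 0.225 q [-0.06  0.1   2.11  0.    0.91  1.81]
```

View pics/sc13.png

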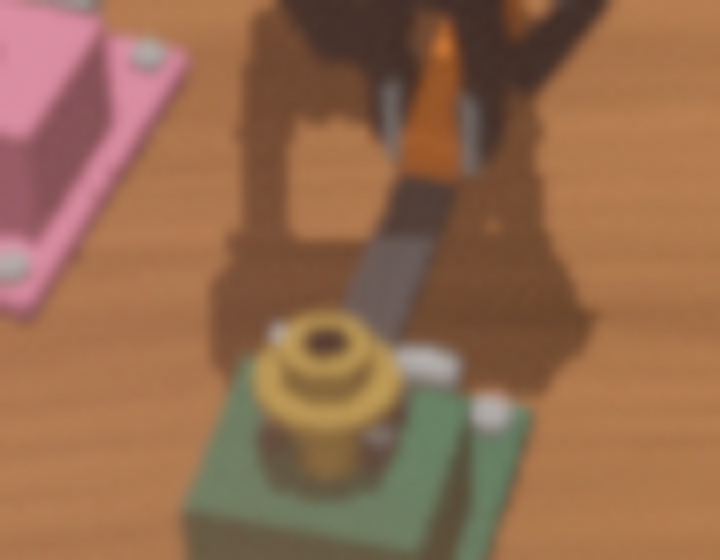

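The bush stays up (hole at (325,341)) with the bar level below it. Retract.

Call:
{"name": "drive_tool", "arguments": {"targets": [{"x":0,"y":0,"z":-0.06,"wx":0,"wy":-0.012,"wz":0,"hand":255},{"x":-0.2,"y":0,"z":0,"wx":0,"wy":0,"wz":0,"hand":255},{"x":-0.3,"y":0,"z":0,"wx":0,"wy":0,"wz":0,"hand":255},{"x":-0.4,"y":0,"z":0,"wx":0,"wy":0,"wz":0,"hand":255},{"x":-0.5,"y":0,"z":0,"wx":0,"wy":0,"wz":0,"hand":255},{"x":-0.5,"y":0,"z":-0.2,"wx":0,"wy":0,"wz":0,"hand":255},{"x":0,"y":0,"z":-0.4,"wx":0,"wy":0,"wz":0,"hand":255}]}}

```text
t: 10.68
eef_pos: [0.4198, 0.0189, 0.0898]
tcp_rot: [-0.001, 0.988, -0.154, -0.007]
force: [0.2, -0.4, -4.3]
opening: 0.224
```

```bash
python3 s.py; python3 look.py 14
```

```text
10.68 [0.4198 0.0189 0.0898] z [-0.0135  0.0048 -0.9999] yaw -0.3085 F [ 0.2 -0.4 -4.3] Tq [0.02 0.1  0.04] op 0.224 q [-0.02 -0.08  2.26  0.01  0.98  1.86]
```

View pics/sc14.png

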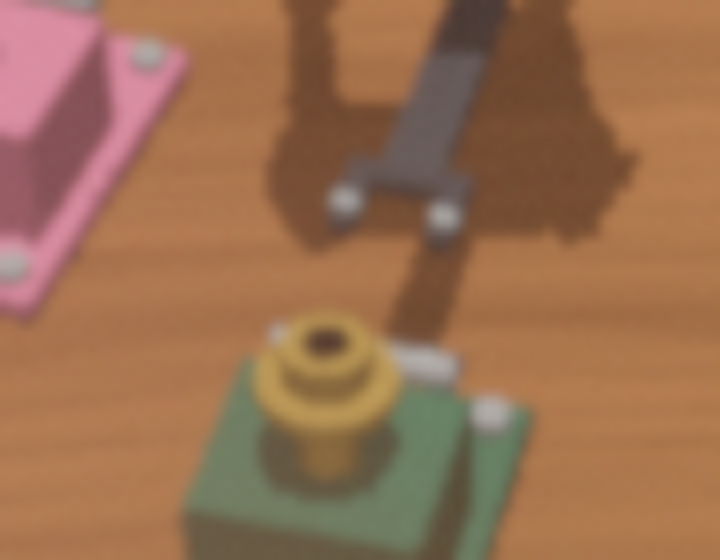

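Call:
{"name": "drive_tool", "arguments": {"targets": [{"x":0.19,"y":-0.7,"z":-0.1,"wx":0,"wy":0.013,"wz":-0.107,"hand":255},{"x":0.19,"y":-0.7,"z":-0.1,"wx":0,"wy":0,"wz":-0.107,"hand":255},{"x":0.19,"y":-0.7,"z":0,"wx":0,"wy":0,"wz":-0.107,"hand":255},{"x":0.19,"y":-0.7,"z":0,"wx":0,"wy":0,"wz":-0.107,"hand":255},{"x":0.19,"y":-0.7,"z":0,"wx":0,"wy":0,"wz":-0.107,"hand":255},{"x":0.19,"y":-0.7,"z":0,"wx":0,"wy":0,"wz":-0.107,"hand":255},{"x":0,"y":0,"z":0,"wx":0,"wy":0,"wz":0,"hand":255},{"x":0,"y":0,"z":0,"wx":0,"wy":0,"wz":0,"hand":255}]}}

```text
t: 11.45
eef_pos: [0.4682, 0.188, 0.0937]
tcp_rot: [0.001, 0.984, 0.18, 0.001]
force: [-0.5, 0.3, -2.8]
opening: 0.229
```

```bash
python3 s.py
python3 - <<'E'
from h import *
im=robot.get_image("wrist");cv2.imwrite("pics/w15.png",im[:,:,::-1])
E
```

```text
11.45 [0.4682 0.188  0.0937] z [ 0.002  -0.0013 -1.    ] yaw 0.3623 F [-0.5  0.3 -2.8] Tq [-0.07  0.11  0.  ] op 0.229 q [ 0.33  0.07  2.1  -0.    0.97  1.54]
```

View pics/w15.png

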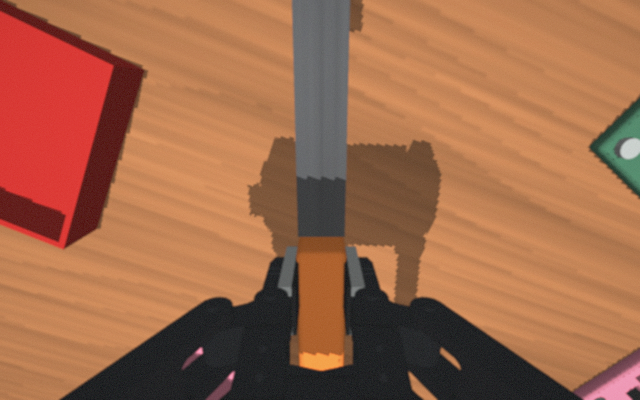

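The bar sits in the grip as before (handle front at v≈238, centred). Lower it.

Call:
{"name": "drive_tool", "arguments": {"targets": [{"x":0,"y":0,"z":0.6,"wx":0,"wy":0,"wz":0.03,"hand":255},{"x":0,"y":0,"z":0.6,"wx":0,"wy":0,"wz":0,"hand":255},{"x":0,"y":0,"z":0.5,"wx":0,"wy":0,"wz":0,"hand":255},{"x":0,"y":0,"z":0.2,"wx":0,"wy":0,"wz":0,"hand":255},{"x":0,"y":0,"z":0,"wx":0,"wy":0,"wz":0,"hand":255}]}}

```text
t: 11.92
eef_pos: [0.4667, 0.184, 0.0142]
tcp_rot: [0.001, 0.987, 0.16, 0.001]
force: [0.0, -0.6, -4.2]
opening: 0.225
```

```bash
python3 s.py
```

```text
11.92 [0.4667 0.184  0.0142] z [ 0.0016 -0.0018 -1.    ] yaw 0.3224 F [ 0.  -0.6 -4.2] Tq [-0.09  0.09 -0.02] op 0.225 q [ 0.33  0.18  2.15 -0.    0.8   1.58]
```

Call:
{"name": "drive_tool", "arguments": {"targets": [{"x":0,"y":0,"z":0.15,"wx":0,"wy":0,"wz":0,"hand":255},{"x":0,"y":0,"z":0.08,"wx":0,"wy":0,"wz":0,"hand":255},{"x":0,"y":0,"z":0.02,"wx":0,"wy":0,"wz":0,"hand":255},{"x":0,"y":0,"z":0,"wx":0,"wy":0,"wz":0,"hand":255}]}}

```text
t: 12.25
eef_pos: [0.4672, 0.1824, 0.0048]
tcp_rot: [0.001, 0.987, 0.159, 0.001]
force: [-0.3, -0.1, -3.1]
opening: 0.229
```

```bash
python3 s.py
```

```text
12.25 [0.4672 0.1824 0.0048] z [ 0.0022 -0.0016 -1.    ] yaw 0.3187 F [-0.3 -0.1 -3.1] Tq [-0.03  0.08 -0.03] op 0.229 q [ 0.32  0.2   2.16 -0.    0.78  1.58]
```

Under a millimetre above the bench. Touch down and release, then rise.

Call:
{"name": "drive_tool", "arguments": {"targets": [{"x":0,"y":0,"z":0.025,"wx":0,"wy":0,"wz":0,"hand":255},{"x":0,"y":0,"z":0,"wx":0,"wy":0,"wz":0,"hand":200},{"x":0,"y":0,"z":0,"wx":0,"wy":0,"wz":0,"hand":100},{"x":0,"y":0,"z":0,"wx":0,"wy":0,"wz":0,"hand":0},{"x":0,"y":0,"z":0,"wx":0,"wy":0,"wz":0,"hand":0},{"x":0,"y":0,"z":0,"wx":0,"wy":0,"wz":0,"hand":0},{"x":0,"y":0,"z":0,"wx":0,"wy":0,"wz":0,"hand":0}]}}

```text
t: 12.83
eef_pos: [0.4735, 0.1846, 0.0095]
tcp_rot: [-0.0, 0.987, 0.159, 0.007]
force: [0.2, 0.1, 0.9]
opening: 0.921
```

Call:
{"name": "drive_tool", "arguments": {"targets": [{"x":0,"y":0,"z":-0.3,"wx":0,"wy":0,"wz":0,"hand":0},{"x":0,"y":0,"z":-0.7,"wx":0,"wy":0,"wz":0,"hand":0},{"x":0,"y":0,"z":-0.95,"wx":0,"wy":0,"wz":0,"hand":0},{"x":0,"y":0,"z":-0.95,"wx":0,"wy":0,"wz":0,"hand":0},{"x":0,"y":0,"z":-0.95,"wx":0,"wy":0,"wz":0,"hand":0},{"x":0,"y":0,"z":-0.95,"wx":0,"wy":0,"wz":0,"hand":0},{"x":0,"y":0,"z":0,"wx":0,"wy":0,"wz":0,"hand":0}]}}

```text
t: 13.42
eef_pos: [0.4679, 0.1834, 0.2123]
tcp_rot: [0.0, 0.987, 0.159, 0.005]
force: [0.9, -0.6, 0.6]
opening: 1.002
```

```bash
python3 s.py
python3 - <<'E'
from h import *
im=robot.get_image("wrist");cv2.imwrite("pics/w16.png",im[:,:,::-1])
E
```

```text
13.42 [0.4679 0.1834 0.2123] z [ 9.1e-03  6.0e-04 -1.0e+00] yaw 0.3192 F [ 0.9 -0.6  0.6] Tq [-0.03 -0.03 -0.01] op 1.002 q [ 0.33 -0.06  1.99 -0.    1.2   1.58]
```

View pics/w16.png

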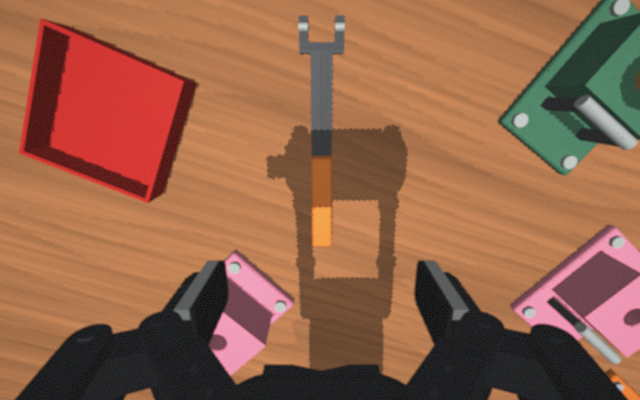

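Bar is flat, ridges up (bright tips at (303,25) and (339,25)), close to where it lay. Now over the bush.

Call:
{"name": "drive_tool", "arguments": {"targets": [{"x":0.29,"y":0.87,"z":0,"wx":0,"wy":-0.009,"wz":0,"hand":0},{"x":0.29,"y":0.87,"z":0,"wx":0,"wy":0,"wz":0,"hand":0},{"x":0.29,"y":0.87,"z":0,"wx":0,"wy":0,"wz":0,"hand":0},{"x":0.29,"y":0.87,"z":0,"wx":0,"wy":0,"wz":0,"hand":0},{"x":0.29,"y":0.87,"z":0,"wx":0,"wy":0,"wz":0,"hand":0},{"x":0.29,"y":0.87,"z":0,"wx":0,"wy":0,"wz":0,"hand":0},{"x":0.29,"y":0.87,"z":0,"wx":0,"wy":0,"wz":0,"hand":0},{"x":0,"y":0,"z":0,"wx":0,"wy":0,"wz":0,"hand":0}]}}

```text
t: 14.13
eef_pos: [0.6221, -0.0285, 0.2076]
tcp_rot: [0.0, 0.987, 0.163, -0.003]
force: [-0.2, 0.2, -0.6]
opening: 1.003
```

```bash
python3 s.py
python3 - <<'E'
from h import *
import pickle
p=robot.camera_params("wrist");im=robot.get_image("wrist");cv2.imwrite("pics/w17.png",im[:,:,::-1]);pickle.dump(p,open("w17.pkl","wb"))
E
```

```text
14.13 [ 0.6221 -0.0285  0.2076] z [-0.0054 -0.0013 -1.    ] yaw 0.3283 F [-0.2  0.2 -0.6] Tq [ 0.02  0.02 -0.  ] op 1.003 q [-0.08  0.19  1.74 -0.    1.22  1.16]
```

View pics/w17.png

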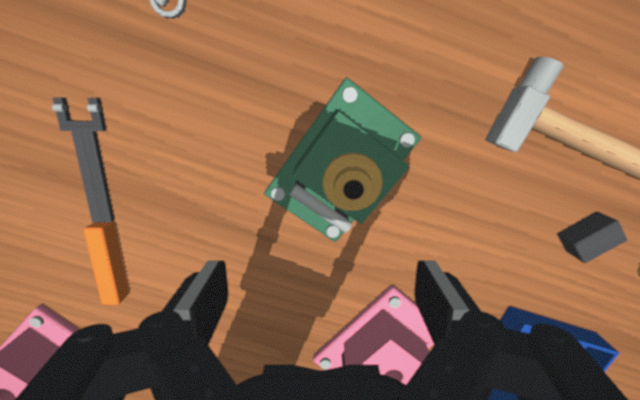

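Bush hub hole is at (353,189) and the flange centre at (353,182); the bar lies safely to the left.

Run:
```python
from h import *
import pickle
p=pickle.load(open("w17.pkl","rb"))
o,P,M=st()
for uv,z in(((353,188),.113),((353,182),.099)):
    X=plane(p,uv,z);d=M.T@(X-P);print(X.round(4),"tool",d.round(4))
```

```text
[ 0.6382 -0.0486  0.113 ] tool [0.0106 0.0273 0.0939]
[ 0.6394 -0.0496  0.099 ] tool [0.0115 0.0286 0.1079]
```

Call:
{"name": "drive_tool", "arguments": {"targets": [{"x":0.3,"y":0.7,"z":0,"wx":0,"wy":0.005,"wz":0,"hand":0},{"x":0,"y":0,"z":0.6,"wx":0,"wy":0,"wz":0,"hand":0},{"x":0,"y":0,"z":0.6,"wx":0,"wy":0,"wz":0,"hand":0},{"x":0,"y":0,"z":0.2,"wx":0,"wy":0,"wz":0,"hand":0},{"x":0,"y":0,"z":0,"wx":0,"wy":0,"wz":0,"hand":0}]}}

```text
t: 14.6
eef_pos: [0.6369, -0.0469, 0.1465]
tcp_rot: [-0.004, 0.987, 0.163, -0.004]
force: [-0.3, -0.5, 0.3]
opening: 0.999
```

```bash
python3 s.py
python3 - <<'E'
from h import *
import pickle
p=robot.camera_params("wrist");im=robot.get_image("wrist");cv2.imwrite("pics/w18.png",im[:,:,::-1]);pickle.dump(p,open("w18.pkl","wb"))
E
```

```text
14.6 [ 0.6369 -0.0469  0.1465] z [-0.01    0.0056 -0.9999] yaw 0.3273 F [-0.3 -0.5  0.3] Tq [0.03 0.02 0.01] op 0.999 q [-0.11  0.27  1.76  0.    1.12  1.13]
```

View pics/w18.png

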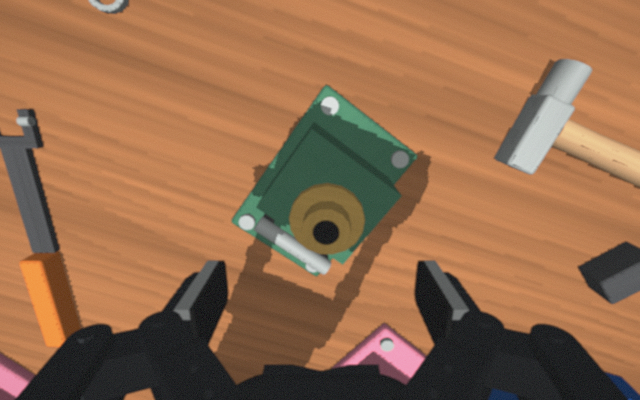

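Run:
```python
from h import *
import pickle
p=pickle.load(open("w18.pkl","rb"))
o,P,M=st()
for uv,z in(((326,232),.113),((327,220),.099)):
    X=plane(p,uv,z);d=M.T@(X-P);print(X.round(4),"tool",d.round(4))
# apparent scale: flange width px
for z in(.092,.099,.105):
    a=plane(p,(290,220),z);b=plane(p,(364,220),z);print(z,np.linalg.norm(a-b))
```

```text
[ 0.6379 -0.0495  0.113 ] tool [0.0004 0.0033 0.0339]
[ 0.6398 -0.0496  0.099 ] tool [0.0023 0.0041 0.0479]
0.092 0.04783760048000501
0.099 0.046122348411893534
0.105 0.044652132353512224
```

Call:
{"name": "drive_tool", "arguments": {"targets": [{"x":0.05,"y":0.09,"z":0,"wx":-0.009,"wy":0.008,"wz":0,"hand":0},{"x":0,"y":0,"z":0.4,"wx":0,"wy":0,"wz":0,"hand":0},{"x":0,"y":0,"z":0.4,"wx":0,"wy":0,"wz":0,"hand":0},{"x":0,"y":0,"z":0.2,"wx":0,"wy":0,"wz":0,"hand":0},{"x":0,"y":0,"z":0,"wx":0,"wy":0,"wz":0,"hand":0}]}}

```text
t: 15.07
eef_pos: [0.6433, -0.0472, 0.1132]
tcp_rot: [0.002, 0.986, 0.165, 0.006]
force: [-0.7, -0.5, -0.1]
opening: 0.998
```

```bash
python3 s.py
python3 - <<'E'
from h import *
import pickle
p=robot.camera_params("wrist");im=robot.get_image("wrist");cv2.imwrite("pics/w19.png",im[:,:,::-1]);pickle.dump(p,open("w19.pkl","wb"))
E
```

```text
15.07 [ 0.6433 -0.0472  0.1132] z [ 0.0121 -0.0022 -0.9999] yaw 0.3313 F [-0.7 -0.5 -0.1] Tq [-0.    0.02 -0.06] op 0.998 q [-0.11  0.29  1.79 -0.    1.04  1.13]
```

View pics/w19.png

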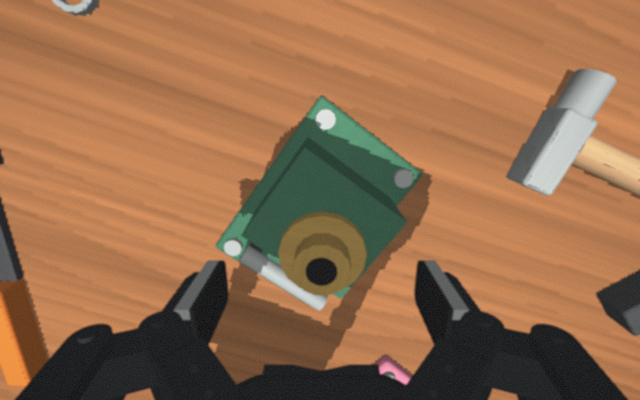

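Run:
```python
from h import *
import pickle
p=pickle.load(open("w19.pkl","rb"))
o,P,M=st()
for uv,z in(((320,270),.113),((322,253),.099)):
    X=plane(p,uv,z);d=M.T@(X-P);print(X.round(4),"tool",d.round(4))
```

```text
[ 0.6384 -0.0486  0.113 ] tool [-0.0056 -0.0005  0.001 ]
[ 0.6407 -0.0489  0.099 ] tool [-0.0037  0.0005  0.0151]
```

Call:
{"name": "drive_tool", "arguments": {"targets": [{"x":-0.1,"y":0,"z":0.1,"wx":0.006,"wy":-0.012,"wz":0,"hand":0},{"x":0,"y":0,"z":0.15,"wx":0,"wy":0,"wz":0,"hand":0},{"x":0,"y":0,"z":0,"wx":0,"wy":0,"wz":0,"hand":0}]}}

```text
t: 15.37
eef_pos: [0.642, -0.0485, 0.1072]
tcp_rot: [0.001, 0.986, 0.165, 0.002]
force: [-0.8, 0.8, -0.8]
opening: 1.002
```

```bash
python3 s.py
```

```text
15.37 [ 0.642  -0.0485  0.1072] z [ 0.0042 -0.0011 -1.    ] yaw 0.332 F [-0.8  0.8 -0.8] Tq [ 0.03 -0.   -0.01] op 1.002 q [-0.11  0.3   1.79 -0.    1.04  1.13]
```

Call:
{"name": "drive_tool", "arguments": {"targets": [{"x":-0.03,"y":0,"z":0.14,"wx":0,"wy":-0.004,"wz":0,"hand":0},{"x":0,"y":0,"z":0,"wx":0,"wy":0,"wz":0,"hand":0},{"x":0,"y":0,"z":0,"wx":0,"wy":0,"wz":0,"hand":100},{"x":0,"y":0,"z":0,"wx":0,"wy":0,"wz":0,"hand":255},{"x":0,"y":0,"z":0,"wx":0,"wy":0,"wz":0,"hand":255},{"x":0,"y":0,"z":0,"wx":0,"wy":0,"wz":0,"hand":255},{"x":0,"y":0,"z":0,"wx":0,"wy":0,"wz":0,"hand":255},{"x":0,"y":0,"z":0,"wx":0,"wy":0,"wz":0,"hand":255}], "newtons": 50}}

```text
t: 16.03
eef_pos: [0.642, -0.0494, 0.1027]
tcp_rot: [0.002, 0.986, 0.165, 0.001]
force: [-0.6, -0.3, -1.7]
opening: 0.319
```

```bash
python3 s.py; python3 look.py 20
```

```text
16.03 [ 0.642  -0.0494  0.1027] z [ 0.0026 -0.0028 -1.    ] yaw 0.3315 F [-0.6 -0.3 -1.7] Tq [0.01 0.   0.01] op 0.319 q [-0.11  0.31  1.8  -0.    1.03  1.13]
```

View pics/sc20.png

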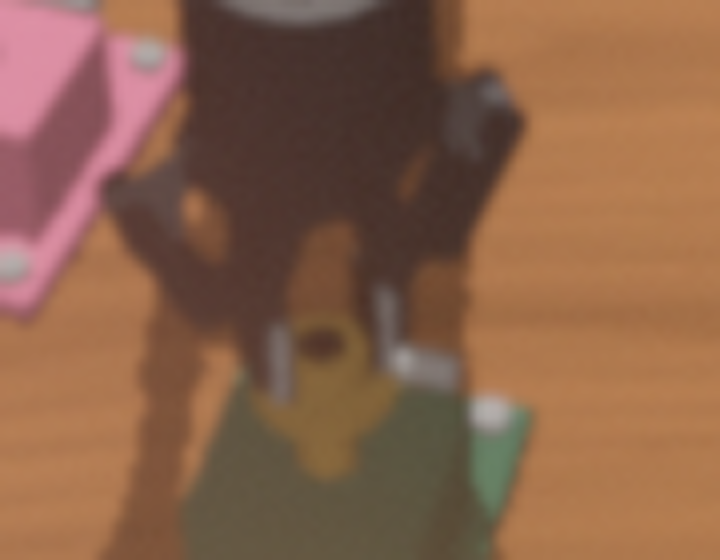

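Opening 0.319 (≈28 mm), and the pads hold the hub on both sides at (280,360) and (390,330). Lift slowly and check.

Call:
{"name": "drive_tool", "arguments": {"targets": [{"x":0,"y":0,"z":-0.2,"wx":0,"wy":0,"wz":0,"hand":255},{"x":0,"y":0,"z":-0.3,"wx":0,"wy":0,"wz":0,"hand":255},{"x":0,"y":0,"z":-0.4,"wx":0,"wy":0,"wz":0,"hand":255},{"x":0,"y":0,"z":-0.6,"wx":0,"wy":0,"wz":0,"hand":255},{"x":0,"y":0,"z":-0.6,"wx":0,"wy":0,"wz":0,"hand":255},{"x":0,"y":0,"z":-0.4,"wx":0,"wy":0,"wz":0,"hand":255},{"x":0,"y":0,"z":0,"wx":0,"wy":0,"wz":0,"hand":255}]}}

```text
t: 16.72
eef_pos: [0.6386, -0.0488, 0.2065]
tcp_rot: [0.001, 0.986, 0.165, -0.003]
force: [1.1, -0.4, -1.0]
opening: 0.322
```

```bash
python3 s.py
python3 - <<'E'
from h import *
im=robot.get_image("wrist");cv2.imwrite("pics/w21.png",im[:,:,::-1])
E
```

```text
16.72 [ 0.6386 -0.0488  0.2065] z [-0.0057 -0.0021 -1.    ] yaw 0.3316 F [ 1.1 -0.4 -1. ] Tq [ 0.01 -0.07  0.01] op 0.322 q [-0.11  0.22  1.71 -0.    1.22  1.13]
```

View pics/w21.png

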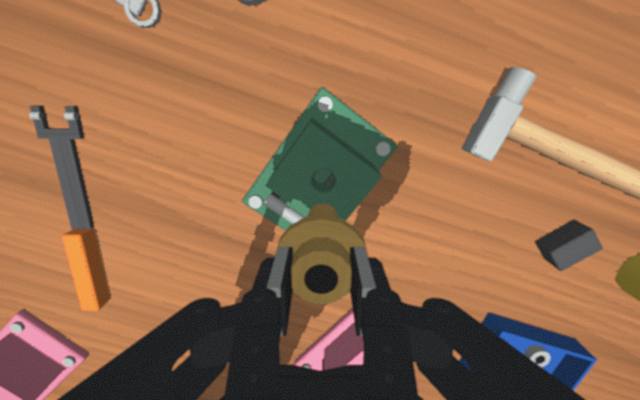

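Bush is held and the bore is empty. Carry it to the red tray.

Call:
{"name": "drive_tool", "arguments": {"targets": [{"x":-0.06,"y":-0.6,"z":0,"wx":0,"wy":0,"wz":0,"hand":255},{"x":-0.06,"y":-0.9,"z":0,"wx":0,"wy":0,"wz":0,"hand":255},{"x":-0.06,"y":-0.9,"z":0,"wx":0,"wy":0,"wz":0,"hand":255},{"x":-0.06,"y":-0.9,"z":0,"wx":0,"wy":0,"wz":0,"hand":255},{"x":-0.06,"y":-0.9,"z":0,"wx":0,"wy":0,"wz":0,"hand":255},{"x":-0.06,"y":-0.9,"z":0,"wx":0,"wy":0,"wz":0,"hand":255},{"x":-0.06,"y":-0.9,"z":0,"wx":0,"wy":0,"wz":0,"hand":255},{"x":-0.06,"y":-0.9,"z":0,"wx":0,"wy":0,"wz":0,"hand":255}]}}

```text
t: 17.43
eef_pos: [0.5242, 0.2065, 0.1958]
tcp_rot: [0.003, 0.987, 0.158, -0.009]
force: [1.1, -0.6, -2.7]
opening: 0.32
```

Call:
{"name": "drive_tool", "arguments": {"targets": [{"x":-0.06,"y":-0.9,"z":0,"wx":0,"wy":0,"wz":0,"hand":255},{"x":-0.06,"y":-0.9,"z":0,"wx":0,"wy":0,"wz":0,"hand":255},{"x":-0.06,"y":-0.9,"z":0,"wx":0,"wy":0,"wz":0,"hand":255},{"x":-0.06,"y":-0.9,"z":0,"wx":0,"wy":0,"wz":0,"hand":255},{"x":-0.06,"y":-0.9,"z":0,"wx":0,"wy":0,"wz":0,"hand":255},{"x":0,"y":-0.4,"z":0,"wx":0,"wy":0,"wz":0,"hand":255},{"x":0,"y":0,"z":0,"wx":0,"wy":0,"wz":0,"hand":255}]}}

```text
t: 18.02
eef_pos: [0.4363, 0.3995, 0.1847]
tcp_rot: [0.004, 0.987, 0.161, -0.016]
force: [0.8, -0.3, -2.2]
opening: 0.316
```

```bash
python3 s.py
python3 - <<'E'
from h import *
o,P,M=st();print("to tray, tool:",(M.T@(np.array([.457,.398,.07])-P)).round(4))
im=robot.get_image("wrist");cv2.imwrite("pics/w22.png",im[:,:,::-1])
E
```

```text
18.02 [0.4363 0.3995 0.1847] z [-0.0309 -0.0137 -0.9994] yaw 0.3238 F [ 0.8 -0.3 -2.2] Tq [ 0.05 -0.05  0.03] op 0.316 q [0.69 0.16 1.81 0.01 1.2  1.94]
to tray, tool: [0.023  0.0077 0.114 ]
```

View pics/w22.png

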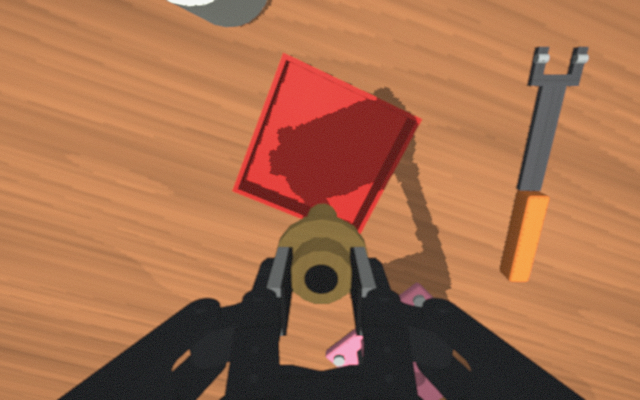

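Call:
{"name": "drive_tool", "arguments": {"targets": [{"x":0.55,"y":0.19,"z":0,"wx":0,"wy":0.033,"wz":0,"hand":255},{"x":0,"y":0,"z":0.6,"wx":0,"wy":0,"wz":0,"hand":255},{"x":0,"y":0,"z":0.6,"wx":0,"wy":0,"wz":0,"hand":255},{"x":0,"y":0,"z":0.5,"wx":0,"wy":0,"wz":0,"hand":255},{"x":0,"y":0,"z":0.3,"wx":0,"wy":0,"wz":0,"hand":255},{"x":0,"y":0,"z":0,"wx":0,"wy":0,"wz":0,"hand":255}]}}

```text
t: 18.57
eef_pos: [0.4612, 0.3906, 0.0977]
tcp_rot: [0.005, 0.987, 0.161, -0.001]
force: [-0.1, 0.7, -2.8]
opening: 0.321
```

```bash
python3 s.py
python3 - <<'E'
from h import *
o,P,M=st();print("to tray, tool:",(M.T@(np.array([.457,.398,.066])-P)).round(4))
for n in("scene","wrist"):
  im=robot.get_image(n);cv2.imwrite(f"pics/{n}23.png",im[:,:,::-1])
a=cv2.imread("pics/scene23.png")[130:250,370:530];cv2.imwrite("pics/sc23.png",cv2.resize(a,None,fx=4.5,fy=4.5,interpolation=cv2.INTER_CUBIC))
E
```

```text
18.57 [0.4612 0.3906 0.0977] z [-6.000e-04 -1.030e-02 -9.999e-01] yaw 0.3228 F [-0.1  0.7 -2.8] Tq [-0.04  0.05 -0.  ] op 0.321 q [ 0.67  0.25  1.88 -0.01  1.02  1.92]
to tray, tool: [-0.0016 -0.0086  0.0316]
```

View pics/sc23.png

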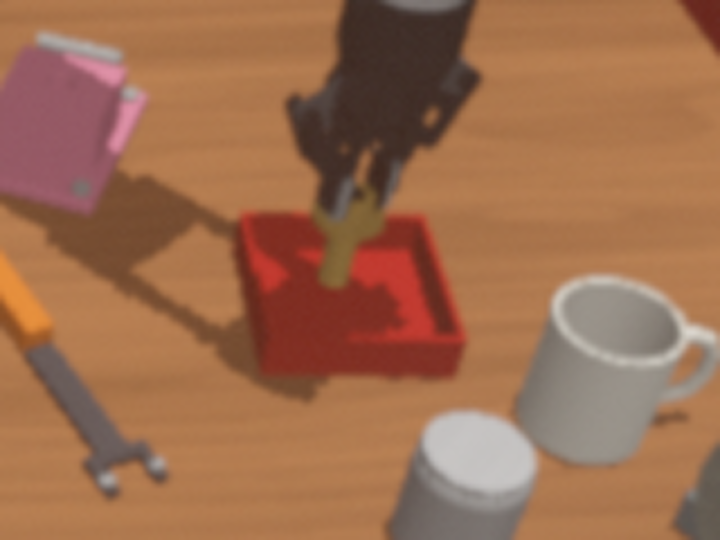

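View pics/wrist23.png

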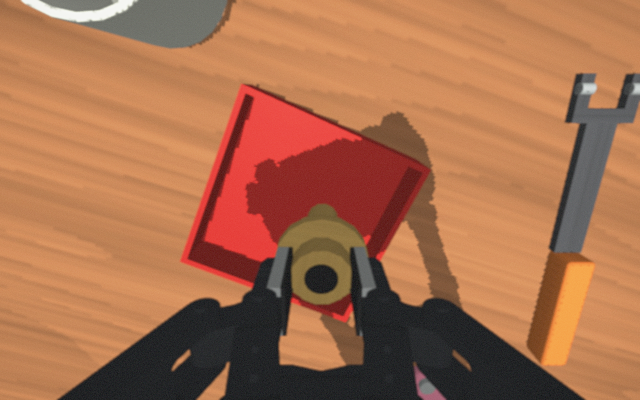

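The bush hangs over the tray's floor, a bit right of centre. Shift 8 mm and lower.

Call:
{"name": "drive_tool", "arguments": {"targets": [{"x":0,"y":-0.2,"z":0,"wx":0.01,"wy":0,"wz":0,"hand":255},{"x":0,"y":0,"z":0.3,"wx":0,"wy":0,"wz":0,"hand":255},{"x":0,"y":0,"z":0.25,"wx":0,"wy":0,"wz":0,"hand":255},{"x":0,"y":0,"z":0.1,"wx":0,"wy":0,"wz":0,"hand":255},{"x":0,"y":0,"z":0,"wx":0,"wy":0,"wz":0,"hand":255}]}}

```text
t: 19.08
eef_pos: [0.4636, 0.4027, 0.0779]
tcp_rot: [-0.004, 0.987, 0.16, 0.004]
force: [-1.3, -0.0, -1.3]
opening: 0.321
```

```bash
python3 s.py
```

```text
19.08 [0.4636 0.4027 0.0779] z [ 0.0068  0.009  -0.9999] yaw 0.3222 F [-1.3 -0.  -1.3] Tq [-0.03  0.01  0.03] op 0.321 q [0.67 0.28 1.89 0.   0.97 1.92]
```

Call:
{"name": "drive_tool", "arguments": {"targets": [{"x":-0.1,"y":0,"z":0.1,"wx":-0.006,"wy":-0.009,"wz":0,"hand":255},{"x":0,"y":0,"z":0.12,"wx":0,"wy":0,"wz":0,"hand":255},{"x":0,"y":0,"z":0.06,"wx":0,"wy":0,"wz":0,"hand":255},{"x":0,"y":0,"z":0,"wx":0,"wy":0,"wz":0,"hand":255}]}}

```text
t: 19.42
eef_pos: [0.4596, 0.402, 0.0661]
tcp_rot: [-0.0, 0.987, 0.161, 0.0]
force: [0.2, -0.5, -0.7]
opening: 0.322
```

```bash
python3 s.py
```

```text
19.42 [0.4596 0.402  0.0661] z [ 4.e-04  1.e-04 -1.e+00] yaw 0.323 F [ 0.2 -0.5 -0.7] Tq [-0.04 -0.04 -0.04] op 0.322 q [ 0.68  0.29  1.89 -0.    0.95  1.93]
```

Near contact; release and rise.

Call:
{"name": "drive_tool", "arguments": {"targets": [{"x":0,"y":0,"z":0.02,"wx":0,"wy":0,"wz":0,"hand":255},{"x":0,"y":0,"z":0,"wx":0,"wy":0,"wz":0,"hand":150},{"x":0,"y":0,"z":0,"wx":0,"wy":0,"wz":0,"hand":80},{"x":0,"y":0,"z":0,"wx":0,"wy":0,"wz":0,"hand":20},{"x":0,"y":0,"z":0,"wx":0,"wy":0,"wz":0,"hand":0},{"x":0,"y":0,"z":0,"wx":0,"wy":0,"wz":0,"hand":0},{"x":0,"y":0,"z":0,"wx":0,"wy":0,"wz":0,"hand":0}]}}

```text
t: 20.0
eef_pos: [0.4618, 0.4036, 0.0683]
tcp_rot: [-0.001, 0.987, 0.161, 0.003]
force: [0.2, -0.3, 0.5]
opening: 1.002
```

Call:
{"name": "drive_tool", "arguments": {"targets": [{"x":0,"y":0,"z":-0.2,"wx":0,"wy":0,"wz":0,"hand":0},{"x":0,"y":0,"z":-0.5,"wx":0,"wy":0,"wz":0,"hand":0},{"x":0,"y":0,"z":-0.9,"wx":0,"wy":0,"wz":0,"hand":0},{"x":0,"y":0,"z":-0.9,"wx":0,"wy":0,"wz":0,"hand":0},{"x":0,"y":0,"z":-0.9,"wx":0,"wy":0,"wz":0,"hand":0},{"x":0,"y":0,"z":0,"wx":0,"wy":0,"wz":0,"hand":0}]}}

```text
t: 20.5
eef_pos: [0.4587, 0.4012, 0.208]
tcp_rot: [0.001, 0.987, 0.161, -0.001]
force: [1.2, 0.9, 0.8]
opening: 0.999
```

```bash
python3 s.py
python3 - <<'E'
from h import *
for n in("scene","wrist"):
  im=robot.get_image(n);cv2.imwrite(f"pics/{n}24.png",im[:,:,::-1])
E
```

```text
20.5 [0.4587 0.4012 0.208 ] z [-0.0023 -0.0021 -1.    ] yaw 0.3229 F [1.2 0.9 0.8] Tq [ 0.07 -0.1  -0.01] op 0.999 q [ 0.68  0.16  1.77 -0.    1.21  1.93]
```

View pics/scene24.png

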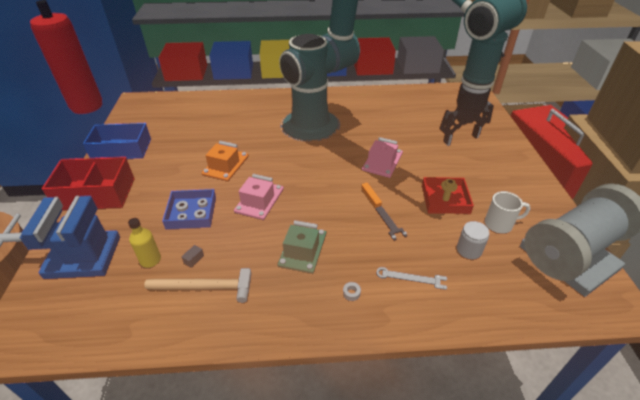

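View pics/wrist24.png

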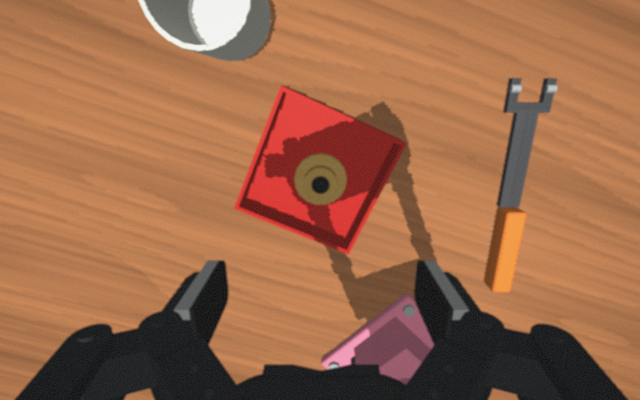

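The bush stands upright in the red tray: scene (448,188), wrist (320,184). The bar lies flat at (383,208) and everything else is in place. Handing in.

```bash
python3 -c "
from workcell import robot
print(robot.close_job())"
```

```text
the job is handed in; nothing more can be done
None
```

The job is done and handed in, about 20.5 s in on the robot's clock. I pried the tight bush loose with the bar on the fulcrum rod, tilting it to about 0.35 rad. The fingers did not touch the bush while it was tight. I then laid the bar back flat at its old place, ridges up, and stood the loose bush in the red tray.

**Last checks:**
- The final scene and wrist pictures show the bush upright in the red tray, the housing bore empty, the bar flat, and by eye the other things where they were. The gripper was open and clear of everything.
- The largest tool force I read was about 12 N. I only read it at the end of each move, so brief peaks between readings would not show.

**Disagreements:**
- The scene and top cameras differed by about 3 mm on positions.
- My estimate of how far the fork was in under the flange differed by about 3 mm between the arm's own pose and the top view. This was within the fork's slack.
- During the prying the scene view read the lift as about 19 mm, against about 10 mm from the bar's geometry. The bush was leaning toward the robot then, which probably explains it. Once the bar was taken away, the bush stayed up by roughly 8 to 11 mm, in line with the 8 mm you gave.

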